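# Take the nest of filter cones apart and fit each to its suction flask

## Task

Four rubber filter cones stand nested in one another on the bench. Get the suction flasks ready for filtering: take the nest apart and fit each cone into the flask whose neck it fits (smallest cone in the smallest flask and so on up), upright and fully home, so that its flange sits flat on the rim of the neck. Leave the measuring cylinder and the beaker standing where they are.

Things in the scene. Friction and masses are not known exactly. Their poses are not given: they have to be found in the camera images.
- cone_small: small of four grey rubber filter cones, nested as a stepped tower, smallest on top. Flange 34 mm across, 14 mm high (grip across its upright side); below it a hollow cone, 21 mm across tapering to 10 mm, 26 mm long. Origin: centre of the flange's lower face, z up (top +14 mm, tip -26 mm). About 14 g, 2 to 4 mm play in the nest. At the start it stands in the medium one, flange on flange.
- cone_medium: medium of four grey rubber filter cones, nested as a stepped tower, smallest on top. Flange 45 mm across, 14 mm high (grip across its upright side); below it a hollow cone, 31 mm across tapering to 18 mm, 26 mm long. Origin: centre of the flange's lower face, z up (top +14 mm, tip -26 mm). About 19 g, 2 to 4 mm play in the nest. At the start it stands in the large one, flange on flange.
- cone_large: large of four grey rubber filter cones, nested as a stepped tower, smallest on top. Flange 56 mm across, 14 mm high (grip across its upright side); below it a hollow cone, 41 mm across tapering to 26 mm, 26 mm long. Origin: centre of the flange's lower face, z up (top +14 mm, tip -26 mm). About 24 g, 2 to 4 mm play in the nest. At the start it stands in the largest one, flange on flange.
- cone_largest: largest of four grey rubber filter cones, nested as a stepped tower, smallest on top. Flange 67 mm across, 14 mm high (grip across its upright side); below it a hollow cone, 51 mm across tapering to 34 mm, 26 mm long. Origin: centre of the flange's lower face, z up (top +14 mm, tip -26 mm). About 29 g, 2 to 4 mm play in the nest. Lowest of the nest: stands on the bench on its tip.
- flask_small: small of four clear glass conical suction flasks, fixed to the bench on a black foot: 70 mm across, 100 mm high; straight neck, bore 24 mm, 40 mm deep, flat rim 34 mm across. Takes the small cone. Origin: centre of its underside on the bench, z up; mouth 100 mm above. A hose nipple sticks out to its +x side, 33 mm below the rim, 49 mm from the axis.
- flask_medium: medium of four clear glass conical suction flasks, fixed to the bench on a black foot: 84 mm across, 122 mm high; straight neck, bore 34 mm, 40 mm deep, flat rim 44 mm across. Takes the medium cone. Origin: centre of its underside on the bench, z up; mouth 122 mm above. A hose nipple sticks out to its +x side, 33 mm below the rim, 54 mm from the axis.
- flask_large: large of four clear glass conical suction flasks, fixed to the bench on a black foot: 100 mm across, 146 mm high; straight neck, bore 44 mm, 40 mm deep, flat rim 54 mm across. Takes the large cone. Origin: centre of its underside on the bench, z up; mouth 146 mm above. A hose nipple sticks out to its +x side, 33 mm below the rim, 59 mm from the axis.
- flask_largest: largest of four clear glass conical suction flasks, fixed to the bench on a black foot: 118 mm across, 170 mm high; straight neck, bore 54 mm, 40 mm deep, flat rim 64 mm across. Takes the largest cone. Origin: centre of its underside on the bench, z up; mouth 170 mm above. A hose nipple sticks out to its +x side, 33 mm below the rim, 64 mm from the axis.
- cylinder: a loose glass measuring cylinder, 188 mm high, tube 28 mm across, on a blue foot 52 x 59 mm; a bystander among the flasks, easily knocked over. Origin: centre of its underside, z up.
- beaker: a loose glass beaker, 53 mm across, 70 mm high; a bystander. Origin: centre of its underside, z up.

How it is judged:
By the outcome, as a careful person would: the job done as asked, in the order asked, and still so for the second after the job is handed in, with the robot touching nothing.
It also fails if it takes over 128 s, if anything falls off the work surface, if the arm or the gripper's body presses on something with over 40 N, if the wrist force passes 120 N, or if a joint passes its speed limit or range.

## Robot

A 6-joint arm with a two-finger parallel gripper is mounted at the origin on a cart in front of the work surface, level with it; the furniture and walls round the work are solid. World frame = base frame: x ahead of the robot, y to its left, z up, the work surface at z = 0. Lengths are in m, angles in rad, forces in N, time in s.
With the tool pointing down it reaches from about 0.275 to 0.775 m from the base axis. Payload 14.6 kg.
Tool frame: the origin (TCP) lies midway between the tips of the shut fingers; the grasp point (between the pads) lies 19 mm behind it (r.tcp_to_grasp is the distance from the TCP to the grasp point, in m); z points along the fingers, y is the direction in which the jaws open and shut (so a half turn about z gives the same grasp; the last joint's range is limited). The gripper opens to 85 mm and grips with 20 to 120 N. Pads are 22 mm wide; open, the fingers measure 114 mm over their backs; the gripper's body (76 mm by 85 mm) begins 54 mm behind the grasp point. The pads swing forward as they close: fully open they stand 13 mm farther back than shut.
Start: joints at [-1.425, 0.263, -0.048, 1.259, 0, 1.415], TCP at [0.156, -0.501, 0.198] pointing down, gripper open.
Joint ranges: [-2.65, 2.65], [-0.89, 1.7], [-1.18, 1.37], [-2.13, 2.11], [-1.35, 1.29], [-3.14, 3.14]. Speed limits (rad/s): [1.89, 1.89, 2.57, 2.79, 3.14, 3.14].

## Interface

Orientations are given as a 3x3 rotation matrix whose columns are the frame's x, y, z axes.
In Python, from bench import r gives the robot as it stands.
- The arm moves only by the tool step_arm, never from a script. Its argument "series" is a list of rows, each an object of numbers: "jaw": the finger opening in mm, from 0 to 85.4; "tx", "ty", "tz": the shift along the tool's x, y, z in mm; "turn": the turn about the tool's z in degrees. In form: [{"jaw": .., "tx": .., "ty": .., "tz": .., "turn": ..}, ...]. A call has 1 to 12 rows; each row is the pose to reach, as a shift and turn from the pose commanded when the call began, along the tool's axes at that moment; what a row does not reach only later rows make up. A row lasts 1/12 s, in which the tool goes at most 41.7 mm and 7.16 degrees, less where a joint would pass 70% of its speed; a pose out of reach is approached as far as the arm can. A call with a gripper value outside its range is refused whole. The fingers move at their own pace and stop on an object; "grip_force" is the grip in N (left out, the last holds). Time passes only in rows, so rows that repeat a pose let the fingers close. It gives the time, the measured TCP pose, the force and the opening at its end, in the units of the state.
- r.state(): the state, without advancing time (a new reading comes with each control period).
- r.grab_frame(name): name is "side" or "top" or "wrist"; returns a dict with "pixels" (480x640x3 uint8, red, green, blue), "K" (3x3 intrinsics, pixels), "k1" (the pictures are not rectified: a ray, as slopes to the right and down, at radius r is drawn at 1 + k1 r^2 times it, then the intrinsics apply), "eye" and "attitude" of the camera in the world. Camera axes: x right, y up, looking along -z (the intrinsics and any distortion apply to the point x, -y, -z); pixel columns grow to the right and rows downward; lengths in m; the calibration is good to about 2 mm. A picture is of the moment at which its call begins. There is no depth.
- r.finish_job(): hands the job in, once; it reports no verdict.
The state is a dict: "clock": time; "q": joint angles; "dq": joint speeds; "joint_torque": joint torques, N m; "tool_pos": TCP position; "tcp_rot": TCP orientation; "ft_force": force on the tool from outside, world axes, zero at the start; "moment": the same for the moment, N m; "width": finger opening in m.
Only numpy, scipy, OpenCV 4.12 (cv2) and the standard library are available. Lean on these libraries where they do the work, as an engineer would, in place of code of your own. Each camera call takes 0.05 s, during which the arm holds its last target.

## Working session

There is one attempt and no reset: what is moved stays moved. The work goes in short steps, Python scripts to look and compute and a tool call to move; the robot and the scene stay as the last step left them, time stands still between calls to the robot, and variables do not carry over. Pictures are saved under pics/ and viewed, and the job is handed in when it is done.

Besides the shell and the picture viewer there is one more tool, called after "Emit:" as name([rows], argument=value, ...), one row to a line, values as JSON. step_arm: Moves the arm, as the interface text tells. Its arguments: {"type":"object","properties":{"series":{"type":"array"},"grip_force":{"type":"number"}},"required":["series"]}

```bash
mkdir -p pics; ls
python3 - <<'E'
from bench import r
import cv2
for n in ("side","top","wrist"):
    f=r.grab_frame(n); cv2.imwrite(f"pics/{n}0.png",f["pixels"][:,:,::-1]); print(n,f["K"],f["k1"],f["eye"],f["attitude"])
print(r.state(), r.tcp_to_grasp)
E
```

```text
pics
side [[501.06180336   0.         323.59884948]
 [  0.         501.06180336 240.00951107]
 [  0.           0.           1.        ]] 0.029667926976617413 [ 0.62721605 -0.97472826  0.52948523] [[ 0.9972833  -0.01164419  0.07273533]
 [ 0.07075406  0.42610445 -0.90190291]
 [-0.02049092  0.90459903  0.42577073]]
top [[451.68105031   0.         313.39219912]
 [  0.         451.68105031 231.62437858]
 [  0.           0.           1.        ]] -0.09615154976922066 [0.30462584 0.01673047 1.14283489] [[ 0.01542255  0.97402335 -0.22592182]
 [-0.99987993  0.01536358 -0.00201934]
 [ 0.00150408  0.22592584  0.97414334]]
wrist [[425.14915795   0.         314.81880394]
 [  0.         425.14915795 240.75620639]
 [  0.           0.           1.        ]] -0.09883217724874335 [ 0.23180104 -0.47835147  0.37471443] [[ 0.29576781  0.90870215  0.29458752]
 [-0.95525891  0.28178812  0.08986585]
 [-0.00134997 -0.30798678  0.95138968]]
{'clock': 0.15, 'q': array([-1.42528582e+00,  2.63430685e-01, -4.87700893e-02,  1.25943160e+00,
       -1.97035978e-05,  1.41550754e+00]), 'dq': array([-0.00013277, -0.00239336,  0.00180314, -0.00097148, -0.00141325,
        0.0007849 ]), 'joint_torque': array([ 1.28371314e-03, -6.37826657e+01,  3.84647763e+01,  1.05530117e-02,
       -1.94835170e-04, -8.74760360e-06]), 'tool_pos': array([ 0.15550786, -0.50118598,  0.19733417]), 'tcp_rot': array([[ 9.55099981e-01,  2.96283660e-01, -1.40720122e-04],
       [ 2.96283673e-01, -9.55099631e-01,  8.24354533e-04],
       [ 1.09841042e-04, -8.29034073e-04, -9.99999650e-01]]), 'ft_force': array([-1.205696  , -0.12428752, -0.33573665]), 'moment': array([ 0.00294482, -0.0298786 , -0.04208614]), 'width': 0.08554716622798826} 0.0187
```

View pics/side0.png

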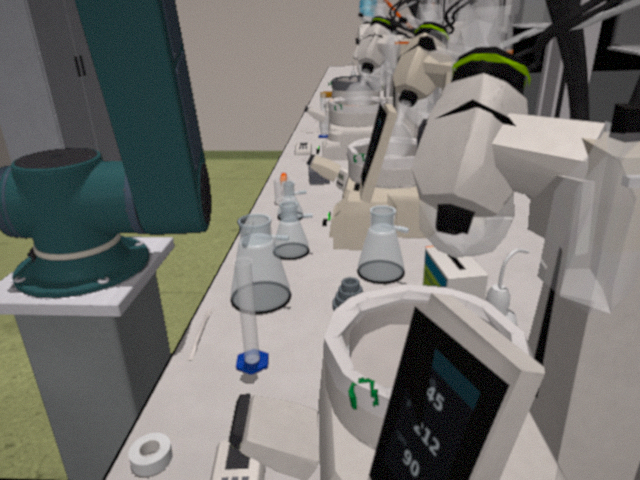

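View pics/top0.png

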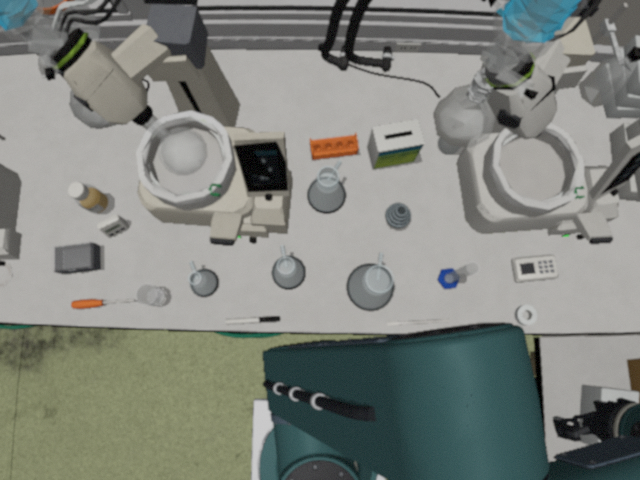

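View pics/wrist0.png

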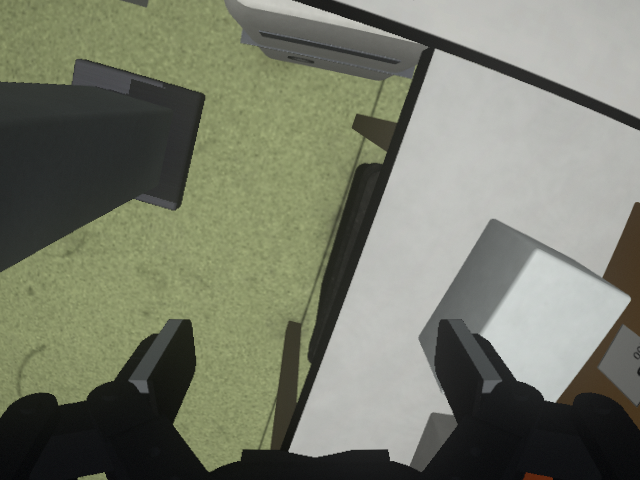

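The top view shows the nest at about (398,215), flasks at (326,190), (288,272), (370,287) and (203,281), the beaker at (152,295) and the cylinder's blue foot at (447,278). Next I'll enlarge these.

```bash
cat > h.py <<'E'
import numpy as np, cv2
from bench import r
def ray(f,u,v):
    K=np.array(f["K"]);k=f["k1"]
    d=np.array([(u-K[0,2])/K[0,0],(v-K[1,2])/K[1,1]]); s=d.copy()
    for _ in range(20): s=d/(1+k*(s@s))
    w=np.array(f["attitude"])@np.array([s[0],-s[1],-1.0])
    return np.array(f["eye"]),w
def onz(f,u,v,z):
    e,w=ray(f,u,v); return e+w*(z-e[2])/w[2]
def proj(f,p):
    K=np.array(f["K"]);c=np.array(f["attitude"]).T@(np.array(p)-f["eye"])
    s=np.array([c[0],-c[1]])/-c[2]; s=s*(1+f["k1"]*(s@s))
    return np.array([K[0,0]*s[0]+K[0,2],K[1,1]*s[1]+K[1,2]])
def crop(f,u0,v0,u1,v1,name,n):
    im=f["pixels"][v0:v1,u0:u1,::-1]
    im=cv2.resize(np.ascontiguousarray(im),None,fx=n,fy=n,interpolation=cv2.INTER_CUBIC); cv2.imwrite("pics/"+name,im)
def circ(f,c,d):
    return np.array([proj(f,[c[0]+d/2*np.cos(a),c[1]+d/2*np.sin(a),c[2]]) for a in np.linspace(0,2*np.pi,40)])
E
python3 - <<'E'
from h import *
f=r.grab_frame("top")
crop(f,130,150,280,320,"topL.png",5) if 0 else None
crop(f,270,150,430,320,"topA.png",5) if 0 else crop(f,270,155,430,315,"topA.png",3.7)
crop(f,140,240,260,320,"topB.png",6)
crop(f,420,240,500,310,"topC.png",6)
for n,u,v in (("nest",398,215),("A",326,194),("B",288,272),("C",370,287),("D",203,282),("beak",152,295),("cyl",447,278)): print(n,onz(f,u,v,0).round(3))
E
```

```text
nest [ 0.618 -0.203  0.   ]
A [ 0.673 -0.013  0.   ]
B [0.463 0.082 0.   ]
C [ 0.428 -0.127  0.   ]
D [0.433 0.298 0.   ]
beak [0.397 0.428 0.   ]
cyl [ 0.453 -0.325  0.   ]
```

View pics/topA.png

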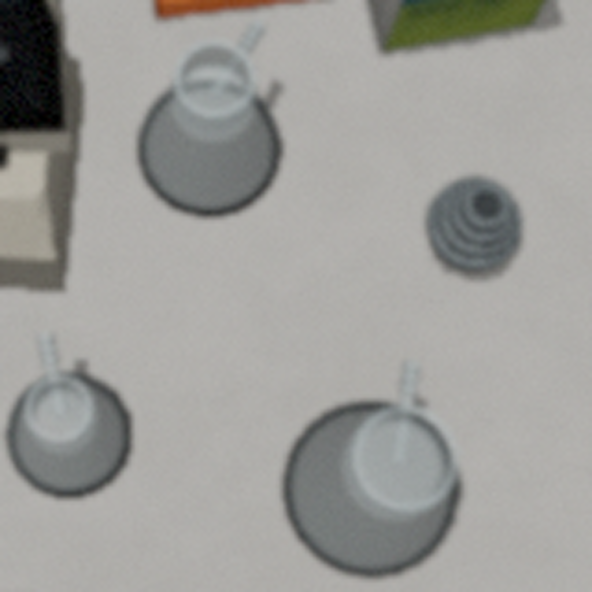

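View pics/topB.png

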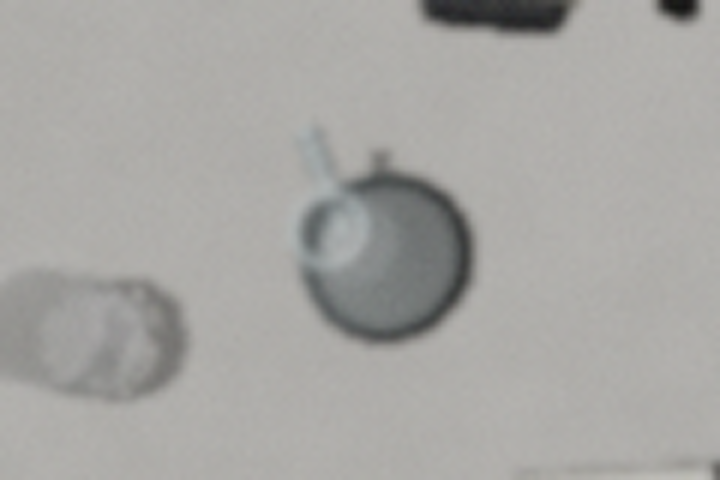

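View pics/topC.png

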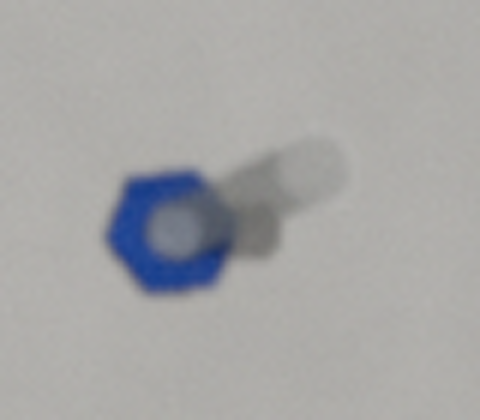

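```bash
cat >> h.py <<'E'
from scipy.optimize import least_squares
FL={"small":((203,282),.070,.100,.034,.024),"medium":((288,272),.084,.122,.044,.034),"large":((326,194),.100,.146,.054,.044),"largest":((370,287),.118,.170,.064,.054)}
def fit(P,c0,R=None):
    P=np.asarray(P)[:,:2]
    if R: fun=lambda c:np.hypot(*(P-c[:2]).T)-R; x=list(c0)
    else: fun=lambda c:np.hypot(*(P-c[:2]).T)-c[2]; x=list(c0)+[.03]
    s=least_squares(fun,x,loss="soft_l1",f_scale=.001); return s.x,np.median(abs(fun(s.x)))
E
python3 - <<'E'
from h import *
f=r.grab_frame("top"); g=f["pixels"].astype(int); L=g.mean(2)
print("levels",L[200:206,300:304].mean(), np.median(L[140:320,130:480]))
vv,uu=np.mgrid[:480,:640]
bg=np.median(L[140:320,130:480])
for n,(p,df,h,do,di) in FL.items():
    c=onz(f,*p,0)[:2]
    X=np.array([onz(f,u,v,.002)[:2] for u,v in zip(uu.ravel(),vv.ravel()) if abs(u-p[0])<40 and abs(v-p[1])<40]).reshape(-1,2)
    lv=np.array([L[v,u] for u,v in zip(uu.ravel(),vv.ravel()) if abs(u-p[0])<40 and abs(v-p[1])<40])
    for it in range(3):
        rr=np.hypot(*(X-c).T); m=(lv<95)&(abs(rr-df/2)<.012/(it+1))
        q,e=fit(X[m],c); c=q[:2]
    print(n,"foot",q.round(4),"of",df/2,m.sum(),e.round(4))
E
```

```text
levels 174.05555555555554 172.33333333333334
small foot [0.4321 0.2952 0.0331] of 0.035 89 0.0011
medium foot [0.4625 0.081  0.0399] of 0.042 109 0.0009
large foot [ 0.6706 -0.0131  0.048 ] of 0.05 120 0.0009
largest foot [ 0.4289 -0.1258  0.0569] of 0.059 162 0.001
```

Run:
```python
from h import *
f=r.grab_frame("top")
C={"small":(.4321,.2952),"medium":(.4625,.081),"large":(.6706,-.0131),"largest":(.4289,-.1258)}
im=np.ascontiguousarray(f["pixels"][:,:,::-1]); n=4; big=cv2.resize(im,None,fx=n,fy=n,interpolation=cv2.INTER_CUBIC)
tiles=[]
for k,c in C.items():
    h,do,df=FL[k][2],FL[k][3],FL[k][1]
    for z,d in ((h,do),(.002,df)):
        p=(circ(f,[*c,z],d)+.5)*n; cv2.polylines(big,[p.astype(np.int32)],True,(0,0,255),1)
    u,v=(proj(f,[*c,h/2])*n).astype(int); tiles.append(big[v-150:v+150,u-150:u+150])
cv2.imwrite("pics/ov.png",np.vstack([np.hstack(tiles[:2]),np.hstack(tiles[2:])]))
```

```text
(no output)
```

View pics/ov.png

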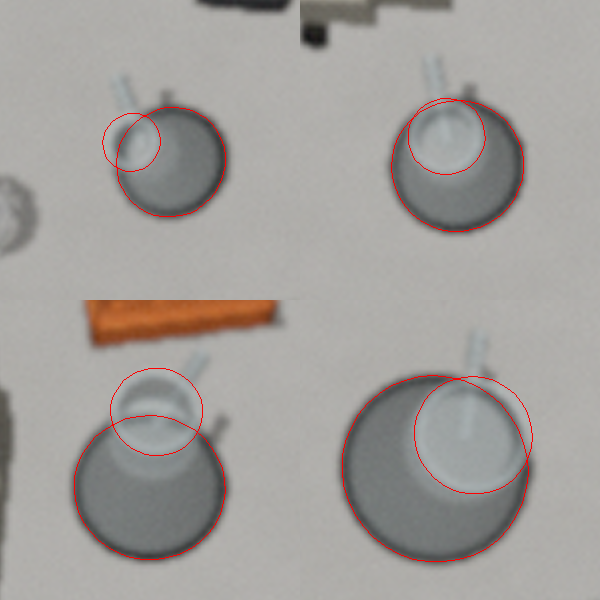

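```bash
cat >> h.py <<'E'
def go(x,y,z,yaw=0.):
    s=r.state(); R=s["tcp_rot"]; d=R.T@(np.array([x,y,z])-s["tool_pos"])*1000
    y0=np.arctan2(R[1,0],R[0,0]); print("tx %.1f ty %.1f tz %.1f turn %.1f"%(*d,np.degrees(y0)-yaw), "pos",(s["tool_pos"]*1000).round(1),"yaw",np.degrees(y0).round(2))
E
python3 - <<'E'
from h import *
f=r.grab_frame("top")
print(onz(f,398.2,216.,.033),onz(f,401.6,210.4,.082))
crop(f,360,180,440,250,"nest.png",8)
print("panel",[onz(f,290,160,z).round(3) for z in (0,.1,.2)], "box",[onz(f,372,125,z).round(3) for z in(0,.05,.1)])
go(.155,-.501,.31,17.2); go(.618,-.203,.31)
E
```

```text
[ 0.60636714 -0.19678849  0.033     ] [ 0.60738772 -0.19615082  0.082     ]
panel [array([0.767, 0.085, 0.   ]), array([0.727, 0.079, 0.1  ]), array([0.686, 0.073, 0.2  ])] box [array([ 0.875, -0.138,  0.   ]), array([ 0.85 , -0.132,  0.05 ]), array([ 0.825, -0.125,  0.1  ])]
tx -0.4 ty -0.5 tz -112.4 turn 0.0 pos [ 155.5 -501.4  197.6] yaw 17.24
tx 530.1 ty -148.0 tz -112.4 turn 17.2 pos [ 155.5 -501.4  197.6] yaw 17.24
```

View pics/nest.png

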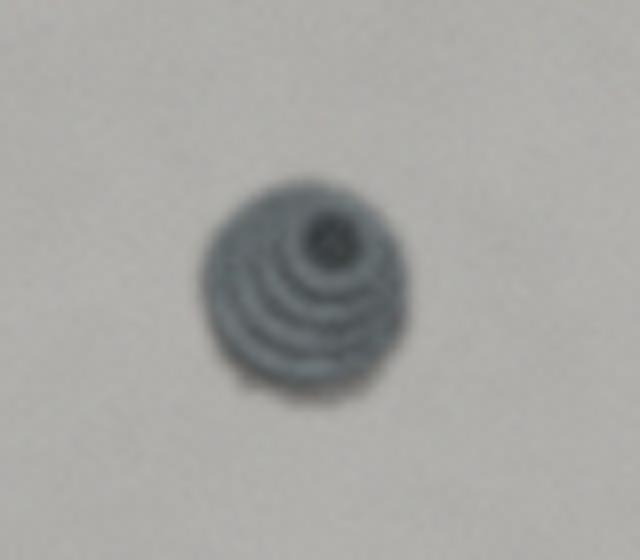

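Emit:
step_arm([
  {"tz": -40},
  {"tz": -80},
  {"tz": -115},
  {"tz": -115},
  {"tx": 40, "ty": -12, "tz": -115, "turn": 2},
  {"tx": 80, "ty": -24, "tz": -115, "turn": 4},
  {"tx": 120, "ty": -36, "tz": -115, "turn": 6},
  {"tx": 160, "ty": -48, "tz": -115, "turn": 8},
  {"tx": 200, "ty": -60, "tz": -115, "turn": 10},
  {"tx": 240, "ty": -72, "tz": -115, "turn": 12},
  {"tx": 280, "ty": -84, "tz": -115, "turn": 14},
  {"tx": 320, "ty": -96, "tz": -115, "turn": 17.2},
])

```text
invalid input at $.series[0]: expected keys jaw, tx, ty, tz, turn
```

Run:
```python
from h import *
print(r.state()["q"].round(2)); go(.607,-.196,.31)
```

```text
[-1.43  0.26 -0.05  1.26 -0.    1.42]
tx 521.7 ty -157.9 tz -112.4 turn 17.2 pos [ 155.5 -501.4  197.6] yaw 17.24
```

Emit:
step_arm([
  {"jaw": 85, "tx": 0, "ty": 0, "tz": -40, "turn": 0},
  {"jaw": 85, "tx": 0, "ty": 0, "tz": -80, "turn": 0},
  {"jaw": 85, "tx": 0, "ty": 0, "tz": -115, "turn": 0},
  {"jaw": 85, "tx": 35, "ty": -10, "tz": -115, "turn": 2},
  {"jaw": 85, "tx": 75, "ty": -22, "tz": -115, "turn": 4},
  {"jaw": 85, "tx": 115, "ty": -34, "tz": -115, "turn": 6},
  {"jaw": 85, "tx": 155, "ty": -46, "tz": -115, "turn": 8},
  {"jaw": 85, "tx": 195, "ty": -58, "tz": -115, "turn": 10},
  {"jaw": 85, "tx": 235, "ty": -70, "tz": -115, "turn": 12},
  {"jaw": 85, "tx": 275, "ty": -82, "tz": -115, "turn": 14},
  {"jaw": 85, "tx": 315, "ty": -95, "tz": -115, "turn": 17.2},
  {"jaw": 85, "tx": 350, "ty": -106, "tz": -115, "turn": 17.2},
])

```text
clock: 1.35
tool_pos: [0.4601, -0.2946, 0.3127]
tcp_rot: [[1.0, -0.002, 0.0], [-0.002, -1.0, -0.0], [0.0, 0.0, -1.0]]
ft_force: [-0.5, -1.1, -0.2]
width: 0.085
```

Run:
```python
from h import *
print(r.state()["q"].round(2)); go(.607,-.196,.31)
```

```text
[-0.72  0.3   0.31  1.58  0.    2.43]
tx 146.7 ty -99.0 tz 2.8 turn -0.1 pos [ 460.1 -294.6  312.7] yaw -0.14
```

Emit:
step_arm([
  {"jaw": 85, "tx": 25, "ty": -17, "tz": 0, "turn": -7},
  {"jaw": 85, "tx": 50, "ty": -34, "tz": 0, "turn": -14},
  {"jaw": 85, "tx": 75, "ty": -51, "tz": 0, "turn": -21},
  {"jaw": 85, "tx": 100, "ty": -68, "tz": 0, "turn": -28},
  {"jaw": 85, "tx": 125, "ty": -85, "tz": 0, "turn": -35},
  {"jaw": 85, "tx": 147, "ty": -99, "tz": 0, "turn": -42},
  {"jaw": 85, "tx": 147, "ty": -99, "tz": 0, "turn": -49},
  {"jaw": 85, "tx": 147, "ty": -99, "tz": 0, "turn": -55},
  {"jaw": 85, "tx": 147, "ty": -99, "tz": 0, "turn": -55},
  {"jaw": 85, "tx": 147, "ty": -99, "tz": 0, "turn": -55},
])

```text
clock: 2.18
tool_pos: [0.6053, -0.1974, 0.3126]
tcp_rot: [[0.576, 0.818, -0.0], [0.818, -0.576, 0.0], [-0.0, -0.0, -1.0]]
ft_force: [0.1, 0.4, -0.3]
width: 0.0851
```

Run:
```python
from h import *
print(r.state()["q"].round(2)); go(.607,-.196,.31,55)
f=r.grab_frame("wrist"); cv2.imwrite("pics/w1.png",f["pixels"][:,:,::-1])
print(proj(f,r.state()["tool_pos"]),f["eye"])
```

```text
[-0.44  0.49  0.61  1.7  -0.    1.74]
tx 2.1 ty 0.6 tz 2.6 turn -0.2 pos [ 605.3 -197.4  312.6] yaw 54.84
[313.15815093 286.65001872] [ 0.65153336 -0.1330386   0.49000185]
```

View pics/w1.png

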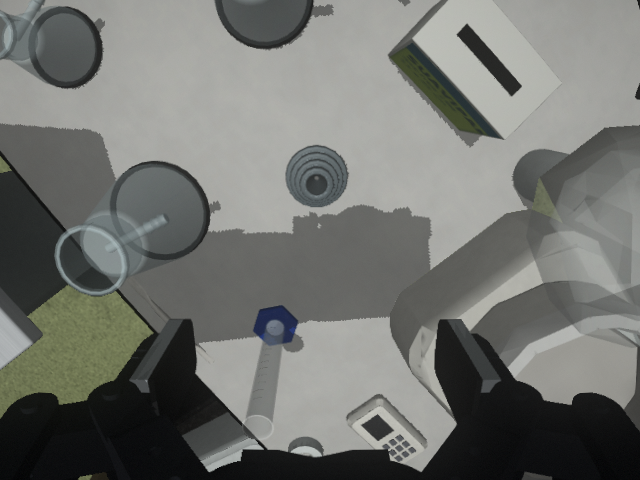

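```bash
cat >> h.py <<'E'
def ov(f,cs,name,n,box):
    im=cv2.resize(np.ascontiguousarray(f["pixels"][:,:,::-1]),None,fx=n,fy=n,interpolation=cv2.INTER_CUBIC)
    for i,(c,d) in enumerate(cs):
        p=(circ(f,c,d)+.5)*n; cv2.polylines(im,[p.astype(np.int32)],True,[(0,0,255),(0,255,0),(255,0,255),(0,255,255)][i%4],1)
    u0,v0,u1,v1=[int(b*n) for b in box]; cv2.imwrite("pics/"+name,im[v0:v1,u0:u1])
E
python3 - <<'E'
from h import *
f=r.grab_frame("wrist")
c=onz(f,317,184,.082); print(c)
crop(f,270,130,370,220,"w1n.png",8)
ov(f,[([*c[:2],.04],.067),([*c[:2],.054],.056),([*c[:2],.068],.045),([*c[:2],.082],.034)],"w1o.png",6,(270,130,370,220))
a=cv2.imread("pics/w1n.png");
E
```

```text
[ 0.61043002 -0.19533347  0.082     ]
```

View pics/w1n.png

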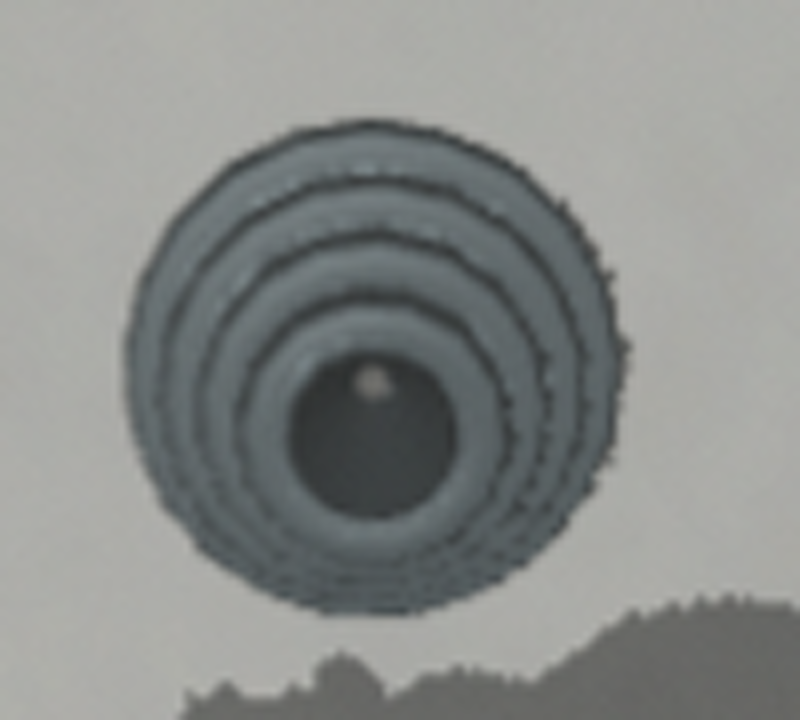

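View pics/w1o.png

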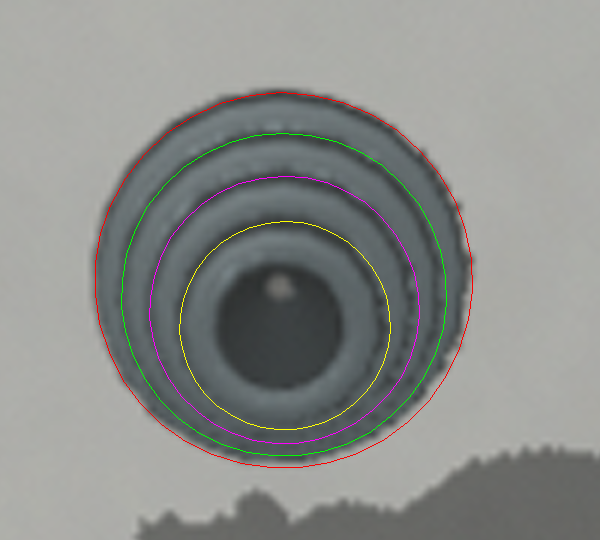

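Run:
```python
from h import *
go(.610,-.195,.12,55)
```

```text
tx 4.9 ty 2.4 tz 192.8 turn -0.2 pos [ 605.2 -197.6  312.8] yaw 54.81
```

Emit:
step_arm([
  {"jaw": 62, "tx": 5, "ty": 2.4, "tz": 35, "turn": 0},
  {"jaw": 62, "tx": 5, "ty": 2.4, "tz": 70, "turn": 0},
  {"jaw": 62, "tx": 5, "ty": 2.4, "tz": 105, "turn": 0},
  {"jaw": 62, "tx": 5, "ty": 2.4, "tz": 140, "turn": 0},
  {"jaw": 62, "tx": 5, "ty": 2.4, "tz": 170, "turn": 0},
  {"jaw": 62, "tx": 5, "ty": 2.4, "tz": 193, "turn": 0},
  {"jaw": 62, "tx": 5, "ty": 2.4, "tz": 193, "turn": 0},
  {"jaw": 62, "tx": 5, "ty": 2.4, "tz": 193, "turn": 0},
])

```text
clock: 2.95
tool_pos: [0.6096, -0.1947, 0.1198]
tcp_rot: [[0.575, 0.818, -0.001], [0.818, -0.575, 0.001], [-0.0, -0.001, -1.0]]
ft_force: [0.7, 0.6, 1.2]
width: 0.0621
```

Run:
```python
from h import *
f=r.grab_frame("wrist"); cv2.imwrite("pics/w2.png",f["pixels"][:,:,::-1])
go(.610,-.195,.071,55); print(proj(f,r.state()["tool_pos"]), r.state()["width"])
```

```text
tx -0.2 ty -0.4 tz 50.1 turn -0.1 pos [ 610.5 -195.   121.1] yaw 54.95
[315.19191183 286.89269897] 0.06226794348007674
```

View pics/w2.png

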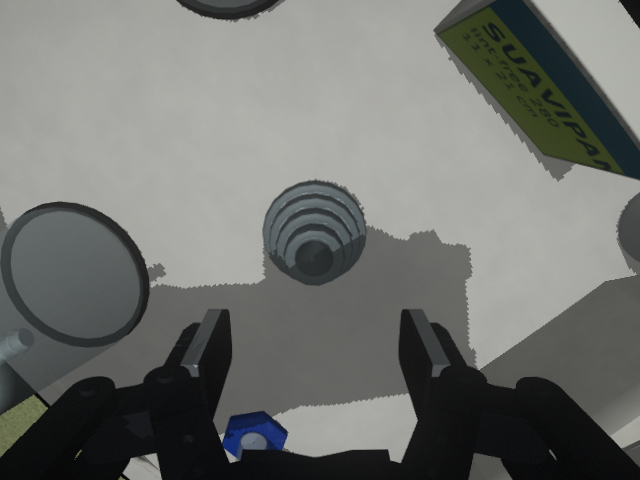

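Run:
```python
from h import *
f=r.grab_frame("wrist")
c=onz(f,314,257.5,.082); print(c)
ov(f,[([*c[:2],.04],.067),([*c[:2],.054],.056),([*c[:2],.068],.045),([*c[:2],.082],.034)],"w2o.png",5,(250,170,380,295))
go(.610,-.195,.071,55)
```

```text
[ 0.61049358 -0.1956264   0.082     ]
tx -0.4 ty -1.0 tz 50.6 turn -0.0 pos [ 610.9 -195.2  121.6] yaw 54.97
```

View pics/w2o.png

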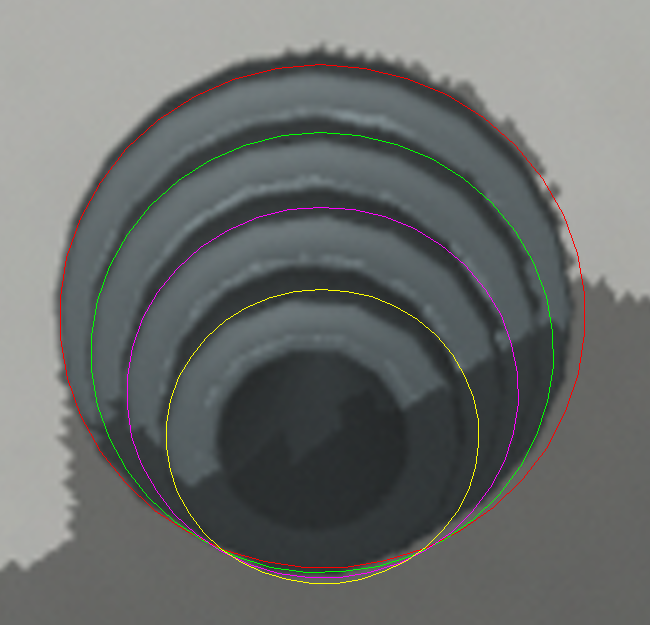

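Emit:
step_arm([
  {"jaw": 58, "tx": 0, "ty": -0.5, "tz": 15, "turn": 0},
  {"jaw": 52, "tx": 0, "ty": -0.5, "tz": 30, "turn": 0},
  {"jaw": 50, "tx": 0, "ty": -0.5, "tz": 42, "turn": 0},
  {"jaw": 50, "tx": 0, "ty": -0.5, "tz": 49, "turn": 0},
  {"jaw": 50, "tx": 0, "ty": -0.5, "tz": 49, "turn": 0},
  {"jaw": 50, "tx": 0, "ty": -0.5, "tz": 49, "turn": 0},
], grip_force=25)

```text
clock: 3.55
tool_pos: [0.6103, -0.1947, 0.0718]
tcp_rot: [[0.573, 0.819, 0.001], [0.819, -0.573, -0.001], [0.0, 0.001, -1.0]]
ft_force: [0.0, 0.3, 0.2]
width: 0.0502
```

Run:
```python
from h import *
f=r.grab_frame("wrist"); cv2.imwrite("pics/w3.png",f["pixels"][:,:,::-1])
go(.610,-.195,.071,55)
```

```text
tx -0.5 ty -0.2 tz 1.0 turn 0.0 pos [ 610.4 -194.7   72. ] yaw 55.02
```

View pics/w3.png

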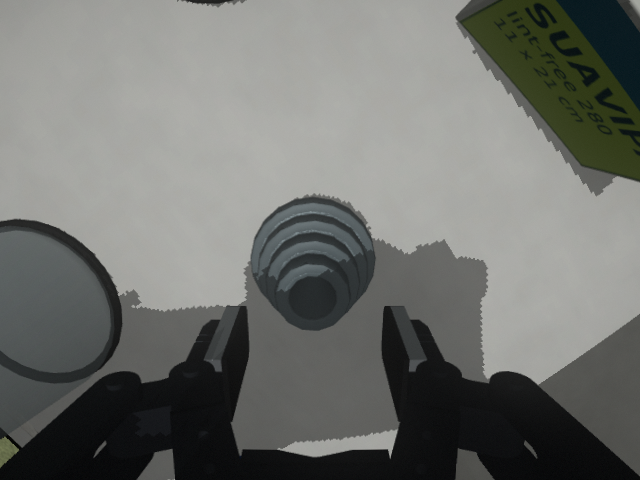

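Run:
```python
from h import *
f=r.grab_frame("wrist"); s=r.state(); 
for x in(-.011,.011):
  for z in (-.003,-.02,-.04): print(x,z,[proj(f,s["tool_pos"]+s["tcp_rot"]@np.array([x,y,z])).round() for y in (-.025,.025)])
crop(f,170,190,460,440,"w3c.png",2.7)
```

```text
-0.011 -0.003 [array([259., 311.]), array([368., 311.])]
-0.011 -0.02 [array([254., 330.]), array([373., 329.])]
-0.011 -0.04 [array([247., 356.]), array([379., 356.])]
0.011 -0.003 [array([257., 266.]), array([370., 266.])]
0.011 -0.02 [array([251., 281.]), array([375., 281.])]
0.011 -0.04 [array([243., 304.]), array([383., 304.])]
```

View pics/w3c.png

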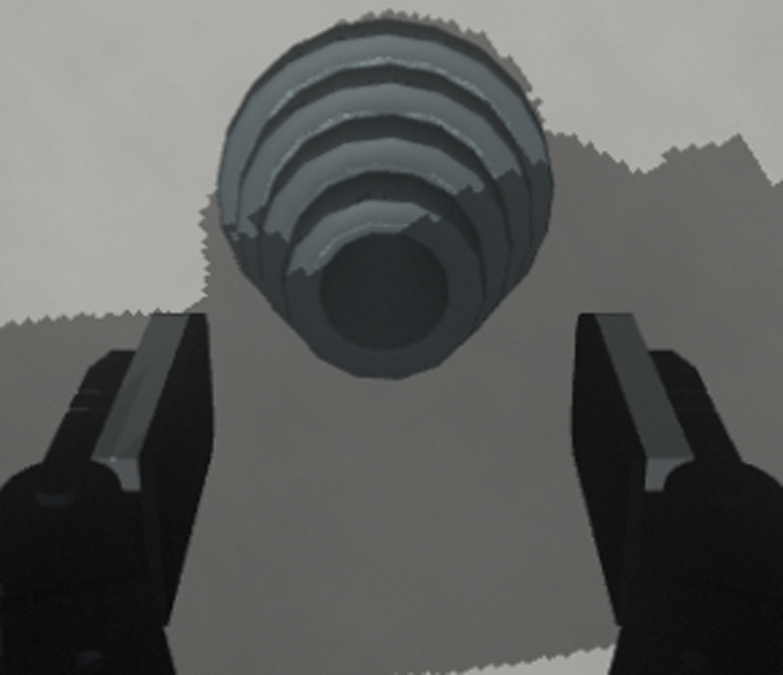

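The small flange shows at (312,297), but the pad tips at (247,306) and (383,306) look about 38 mm higher than the nominal tip plane. I'll test this with a gentle close, which does no harm either way.

Emit:
step_arm([
  {"jaw": 30, "tx": 0, "ty": 0, "tz": 0, "turn": 0},
  {"jaw": 30, "tx": 0, "ty": 0, "tz": 0, "turn": 0},
  {"jaw": 30, "tx": 0, "ty": 0, "tz": 0, "turn": 0},
  {"jaw": 30, "tx": 0, "ty": 0, "tz": 0, "turn": 0},
  {"jaw": 30, "tx": 0, "ty": 0, "tz": 0, "turn": 0},
  {"jaw": 30, "tx": 0, "ty": 0, "tz": 0, "turn": 0},
], grip_force=20)

```text
clock: 4.15
tool_pos: [0.6098, -0.1944, 0.0707]
tcp_rot: [[0.573, 0.82, -0.0], [0.82, -0.573, 0.0], [-0.0, -0.0, -1.0]]
ft_force: [0.5, -0.2, 0.2]
width: 0.0301
```

Run:
```python
from h import *
f=r.grab_frame("wrist"); crop(f,170,190,460,440,"w4c.png",2.7)
g=r.grab_frame("side"); u,v=proj(g,[.61,-.195,.06]).astype(int); crop(g,u-50,v-60,u+50,v+40,"s4.png",6)
print(r.state()["width"],u,v)
```

```text
0.030120256506351705 349 291
```

View pics/w4c.png

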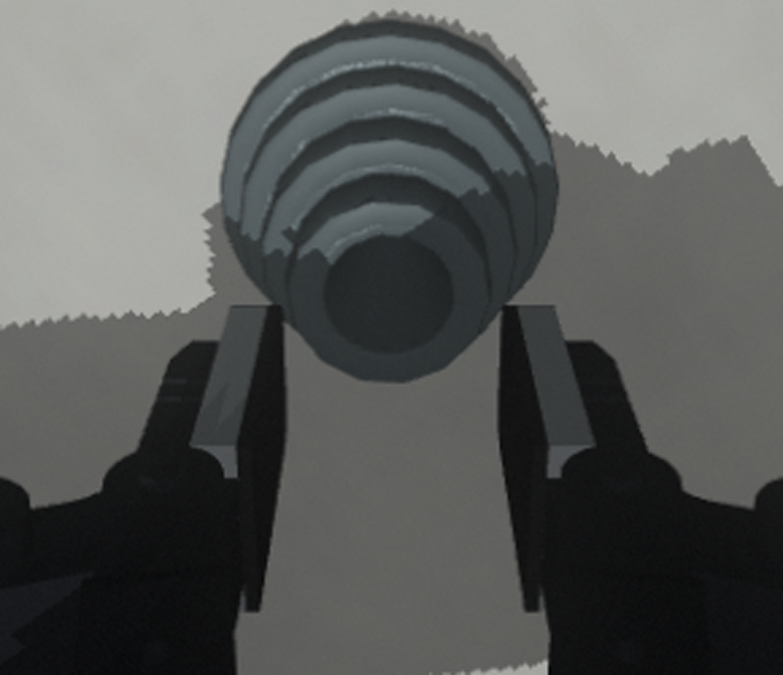

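View pics/s4.png

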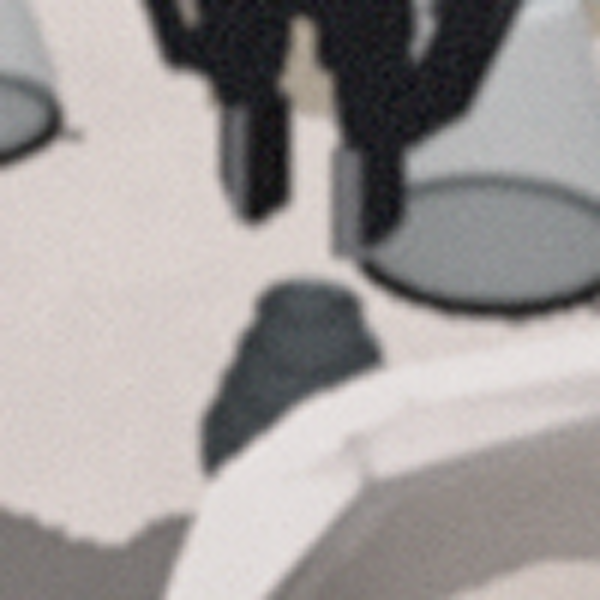

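The fingers closed to 30 mm with nothing between them, and the side view shows them above the nest. So the real tips are well above the reported TCP. I'll measure that offset.

Run:
```python
from h import *
f=r.grab_frame("wrist"); s=r.state()
for x in (.009,.011,.013):
 for z in (-.030,-.034,-.038,-.042):
  a,b=[proj(f,s["tool_pos"]+s["tcp_rot"]@np.array([x,y,z])) for y in (-.01505,.01505)]; print(x,z,a.round(1),b.round(1),(b-a)[0].round(1))
g=r.grab_frame("side")
# tip corners in side view: crop(6x, origin 299,231)
for z in (0,-.03,-.035,-.04):print(z,[proj(g,s["tool_pos"]+s["tcp_rot"]@np.array([x,y,z])).round(1) for x,y in ((.011,-.015),(-.011,-.015),(.011,.015),(-.011,.015))])
```

```text
0.009 -0.03 [273.5 296.7] [352.4 296.6] 78.8
0.009 -0.034 [272.6 301.3] [353.3 301.3] 80.7
0.009 -0.038 [271.5 306.2] [354.2 306.1] 82.7
0.009 -0.042 [270.5 311.3] [355.2 311.2] 84.7
0.011 -0.03 [273.4 291.9] [352.5 291.8] 79.2
0.011 -0.034 [272.4 296.4] [353.4 296.4] 81.1
0.011 -0.038 [271.3 301.2] [354.4 301.1] 83.0
0.011 -0.042 [270.3 306.2] [355.4 306.1] 85.1
0.013 -0.03 [273.2 287.1] [352.7 287. ] 79.5
0.013 -0.034 [272.2 291.5] [353.6 291.5] 81.4
0.013 -0.038 [271.2 296.2] [354.5 296.1] 83.4
0.013 -0.042 [270.1 301.1] [355.5 301. ] 85.5
0 [array([346.8, 280.9]), array([339.5, 285.8]), array([360.3, 285.9]), array([353.1, 291. ])]
-0.03 [array([346.8, 266.4]), array([339.4, 271.1]), array([360.4, 271.2]), array([353.1, 276.1])]
-0.035 [array([346.8, 264. ]), array([339.4, 268.6]), array([360.5, 268.8]), array([353.1, 273.6])]
-0.04 [array([346.8, 261.5]), array([339.4, 266.1]), array([360.5, 266.3]), array([353.2, 271.1])]
```

Emit:
step_arm([
  {"jaw": 50, "tx": 1, "ty": 0, "tz": 0, "turn": 0},
  {"jaw": 50, "tx": 1, "ty": 0, "tz": 0, "turn": 0},
  {"jaw": 50, "tx": 1, "ty": 0, "tz": 0, "turn": 0},
  {"jaw": 50, "tx": 1, "ty": 0, "tz": 8, "turn": 0},
  {"jaw": 50, "tx": 1, "ty": 0, "tz": 16, "turn": 0},
  {"jaw": 50, "tx": 1, "ty": 0, "tz": 24, "turn": 0},
  {"jaw": 50, "tx": 1, "ty": 0, "tz": 30, "turn": 0},
  {"jaw": 50, "tx": 1, "ty": 0, "tz": 33, "turn": 0},
  {"jaw": 50, "tx": 1, "ty": 0, "tz": 33, "turn": 0},
])

```text
clock: 5.1
tool_pos: [0.6098, -0.1933, 0.0366]
tcp_rot: [[0.573, 0.82, -0.001], [0.82, -0.573, 0.001], [-0.0, -0.002, -1.0]]
ft_force: [-0.5, 0.2, 0.7]
width: 0.0501
```

Run:
```python
from h import *
f=r.grab_frame("wrist"); crop(f,170,190,460,440,"w5c.png",2.7)
g=r.grab_frame("side"); crop(g,299,211,399,311,"s5.png",6)
print(r.state()["width"],r.state()["tool_pos"])
```

```text
0.04987897696521471 [ 0.61041233 -0.19357793  0.03766873]
```

View pics/w5c.png

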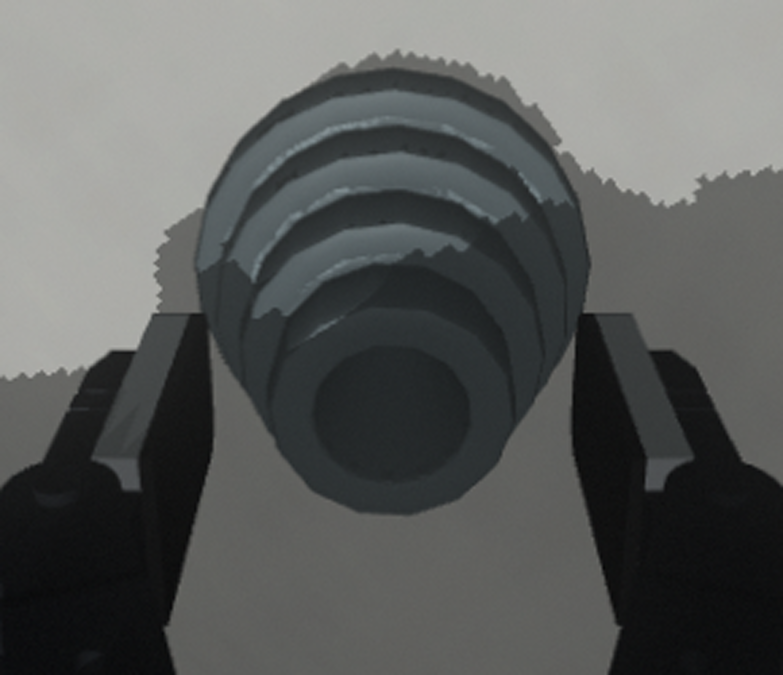

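View pics/s5.png

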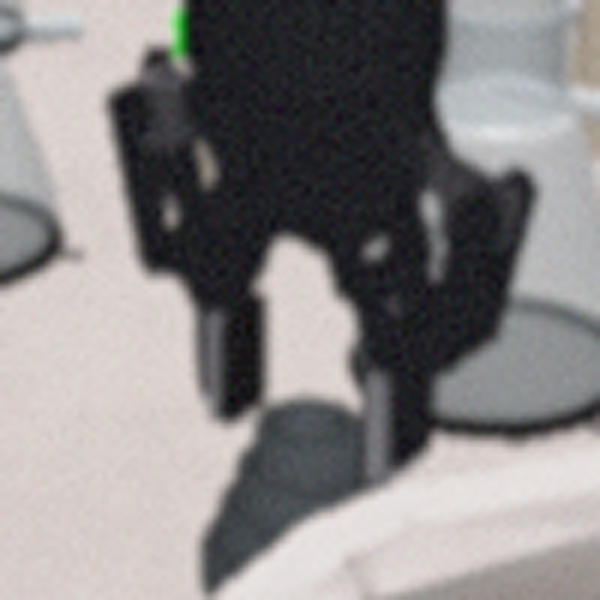

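Run:
```python
from h import *
f=r.grab_frame("wrist"); s=r.state()
for z in (.076,.082,.088):
    c=onz(f,170+393/2.7,190+413/2.7,z); p=circ(f,[*c[:2],z],.034); print(z,c.round(4),(p.max(0)-p.min(0)).round(1))
for z in (.036,.04,.044):
    c=onz(f,170+393/2.7,190+250/2.7,z); p=circ(f,[*c[:2],z],.067); print(z,(p.max(0)-p.min(0)).round(1), (590-195)/2.7)
```

```text
0.076 [ 0.6076 -0.1992  0.076 ] [90.3 78.5]
0.082 [ 0.6097 -0.1962  0.082 ] [94.4 82. ]
0.088 [ 0.6118 -0.1932  0.088 ] [98.8 85.9]
0.036 [145.8 134.5] 146.29629629629628
0.04 [149.2 137.5] 146.29629629629628
0.044 [152.6 140.8] 146.29629629629628
```

Emit:
step_arm([
  {"jaw": 50, "tx": 0, "ty": 0, "tz": 1.5, "turn": 0},
  {"jaw": 40, "tx": 0, "ty": 0, "tz": 2, "turn": 0},
  {"jaw": 25, "tx": 0, "ty": 0, "tz": 2, "turn": 0},
  {"jaw": 25, "tx": 0, "ty": 0, "tz": 2, "turn": 0},
  {"jaw": 25, "tx": 0, "ty": 0, "tz": 2, "turn": 0},
  {"jaw": 25, "tx": 0, "ty": 0, "tz": 2, "turn": 0},
  {"jaw": 25, "tx": 0, "ty": 0, "tz": 2, "turn": 0},
], grip_force=25)

```text
clock: 5.83
tool_pos: [0.6104, -0.1936, 0.0358]
tcp_rot: [[0.573, 0.819, 0.0], [0.819, -0.573, -0.0], [0.0, 0.0, -1.0]]
ft_force: [0.0, 0.6, 3.5]
width: 0.0326
```

Run:
```python
from h import *
f=r.grab_frame("wrist"); crop(f,170,190,460,440,"w6c.png",2.7)
g=r.grab_frame("side"); crop(g,299,211,399,311,"s6.png",6)
print(r.state()["width"],r.state()["tool_pos"])
```

```text
0.03250739762108982 [ 0.61043594 -0.19363967  0.03580735]
```

View pics/w6c.png

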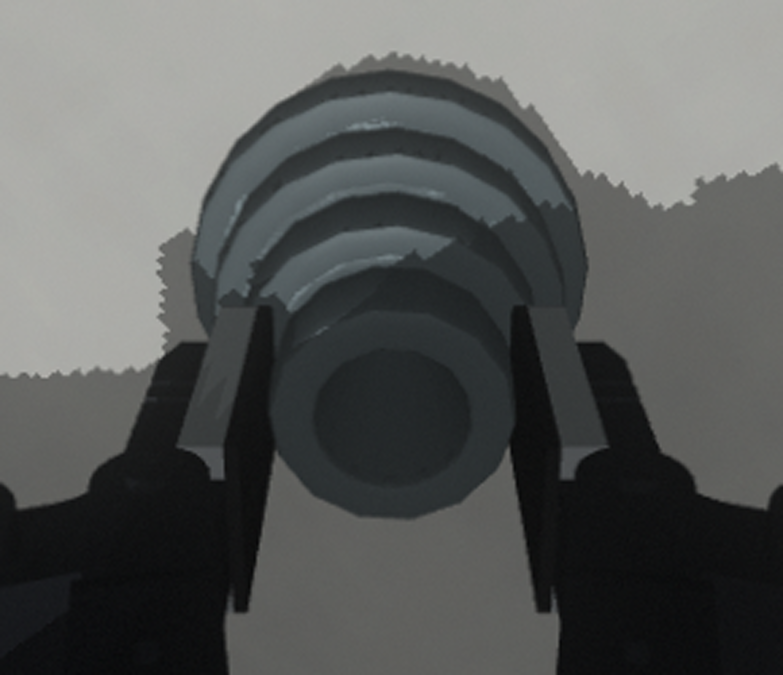

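View pics/s6.png

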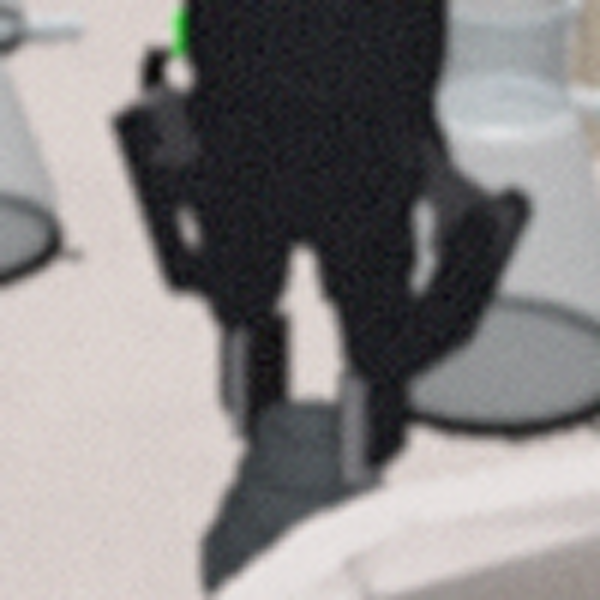

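Emit:
step_arm([
  {"jaw": 25, "tx": 0, "ty": 0, "tz": -3, "turn": 0},
  {"jaw": 25, "tx": 0, "ty": 0, "tz": -8, "turn": 0},
  {"jaw": 25, "tx": 0, "ty": 0, "tz": -15, "turn": 0},
  {"jaw": 25, "tx": 0, "ty": 0, "tz": -24, "turn": 0},
  {"jaw": 25, "tx": 0, "ty": 0, "tz": -34, "turn": 0},
  {"jaw": 25, "tx": 0, "ty": 0, "tz": -50, "turn": 0},
  {"jaw": 25, "tx": 0, "ty": 0, "tz": -75, "turn": 0},
  {"jaw": 25, "tx": 0, "ty": 0, "tz": -100, "turn": 0},
  {"jaw": 25, "tx": 0, "ty": 0, "tz": -125, "turn": 0},
  {"jaw": 25, "tx": 0, "ty": 0, "tz": -150, "turn": 0},
  {"jaw": 25, "tx": 0, "ty": 0, "tz": -170, "turn": 0},
  {"jaw": 25, "tx": 0, "ty": 0, "tz": -170, "turn": 0},
])

```text
clock: 6.93
tool_pos: [0.6116, -0.1941, 0.2108]
tcp_rot: [[0.573, 0.819, 0.006], [0.82, -0.573, -0.003], [0.001, 0.006, -1.0]]
ft_force: [0.6, -0.8, 1.1]
width: 0.0327
```

Run:
```python
from h import *
f=r.grab_frame("wrist"); cv2.imwrite("pics/w7.png",f["pixels"][:,:,::-1])
g=r.grab_frame("side"); crop(g,279,151,399,311,"s7.png",4.5)
print(r.state()["width"]); go(.405,.257,.205,55)
```

```text
0.03259500484402595
tx 251.5 ty -426.9 tz 1.1 turn 0.0 pos [ 610.7 -193.7  206.9] yaw 55.04
```

View pics/w7.png

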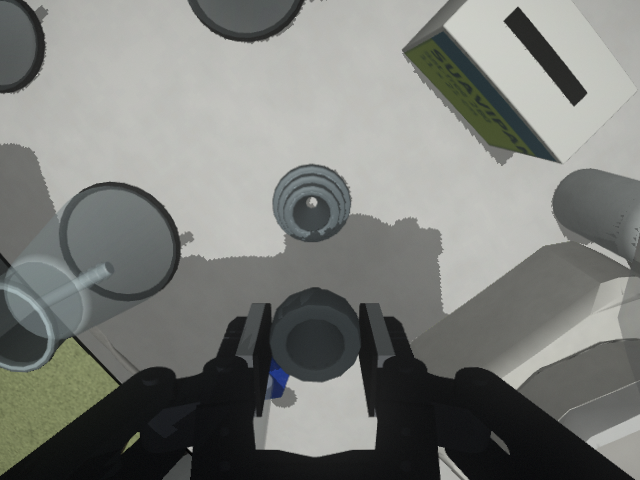

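View pics/s7.png

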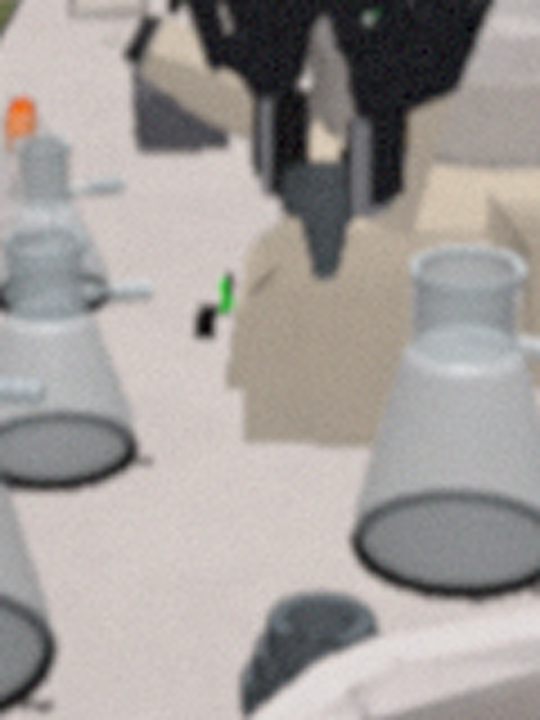

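Emit:
step_arm([
  {"jaw": 25, "tx": 10, "ty": -17, "tz": 0, "turn": 0},
  {"jaw": 25, "tx": 25, "ty": -42, "tz": 0, "turn": 0},
  {"jaw": 25, "tx": 42, "ty": -71, "tz": 0, "turn": 0},
  {"jaw": 25, "tx": 60, "ty": -102, "tz": 0, "turn": 0},
  {"jaw": 25, "tx": 78, "ty": -132, "tz": 0, "turn": 0},
  {"jaw": 25, "tx": 96, "ty": -163, "tz": 0, "turn": 0},
  {"jaw": 25, "tx": 114, "ty": -194, "tz": 0, "turn": 0},
  {"jaw": 25, "tx": 132, "ty": -224, "tz": 0, "turn": 0},
  {"jaw": 25, "tx": 150, "ty": -255, "tz": 0, "turn": 0},
  {"jaw": 25, "tx": 168, "ty": -285, "tz": 0, "turn": 0},
  {"jaw": 25, "tx": 186, "ty": -316, "tz": 0, "turn": 0},
  {"jaw": 25, "tx": 204, "ty": -346, "tz": 0, "turn": 0},
])

```text
clock: 8.03
tool_pos: [0.4421, 0.1731, 0.2052]
tcp_rot: [[0.573, 0.819, -0.001], [0.819, -0.573, -0.0], [-0.001, -0.001, -1.0]]
ft_force: [0.3, 0.3, -0.4]
width: 0.0325
```

Emit:
step_arm([
  {"jaw": 25, "tx": 16, "ty": -27, "tz": 0, "turn": 0},
  {"jaw": 25, "tx": 30, "ty": -52, "tz": 0, "turn": 0},
  {"jaw": 25, "tx": 40, "ty": -70, "tz": 0, "turn": 0},
  {"jaw": 25, "tx": 47, "ty": -80, "tz": 0, "turn": 0},
  {"jaw": 25, "tx": 47, "ty": -80, "tz": 0, "turn": 0},
  {"jaw": 25, "tx": 47, "ty": -80, "tz": 0, "turn": 0},
  {"jaw": 25, "tx": 47, "ty": -80, "tz": 0, "turn": 0},
])

```text
clock: 8.62
tool_pos: [0.4051, 0.2557, 0.2053]
tcp_rot: [[0.573, 0.819, -0.001], [0.819, -0.573, -0.0], [-0.001, -0.0, -1.0]]
ft_force: [0.5, -0.4, -0.2]
width: 0.0325
```

Run:
```python
from h import *
f=r.grab_frame("wrist"); cv2.imwrite("pics/w8.png",f["pixels"][:,:,::-1])
s=r.state();print(s["width"],s["q"].round(2)); go(.405,.257,.205,55)
```

```text
0.03268147562487262 [ 0.39  0.18 -0.14  1.25 -0.    2.57]
tx 1.0 ty -1.0 tz 0.4 turn -0.0 pos [405.2 255.6 205.4] yaw 54.99
```

View pics/w8.png

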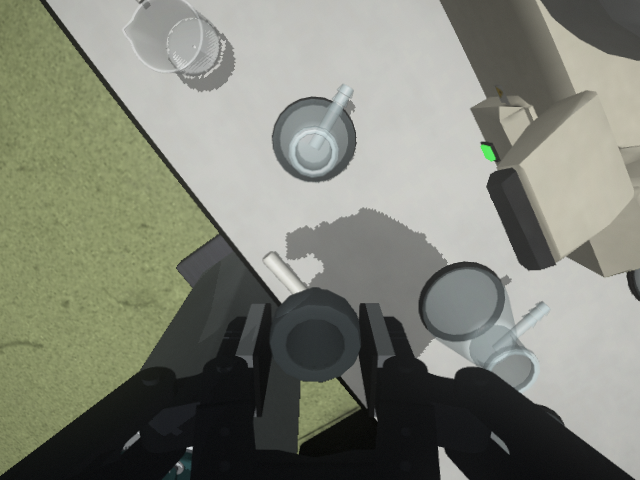

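Run:
```python
from h import *
f=r.grab_frame("wrist"); s=r.state()
crop(f,260,80,370,190,"w8a.png",5.4)
crop(f,260,270,370,390,"w8b.png",5)
```

```text
(no output)
```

View pics/w8a.png

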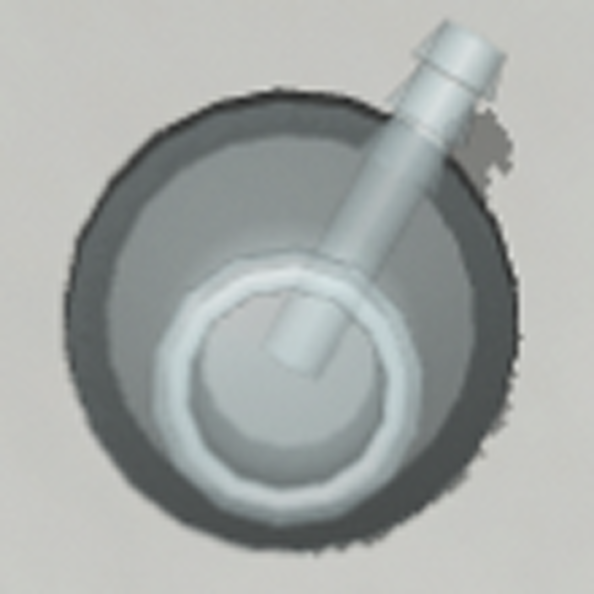

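View pics/w8b.png

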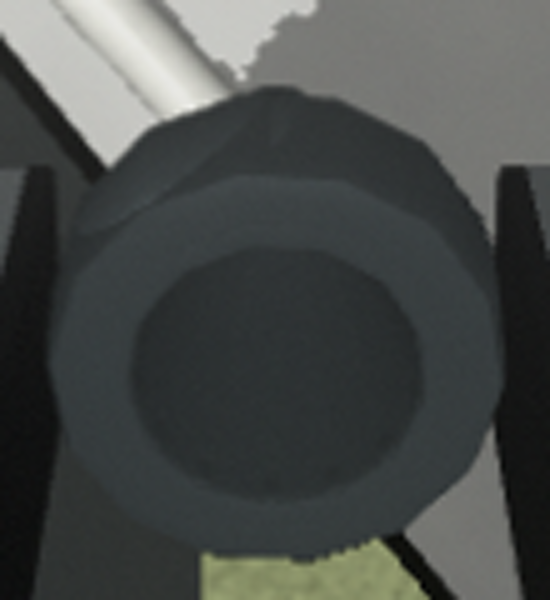

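Run:
```python
from h import *
f=r.grab_frame("wrist"); s=r.state()
fl=onz(f,313.2,152.4,.100); ft=onz(f,260+290/5.4,80+322/5.4,.003)
print("rim",fl.round(4),"foot",ft.round(4), "tcp",s["tool_pos"].round(4))
for zt in (.045,.0465,.048):
    c=onz(f,315.3,343.6,s["tool_pos"][2]+zt); d=s["tcp_rot"].T@(c-s["tool_pos"])
    p=circ(f,c,.034); print(zt,c.round(4),"in tool",(d*1000).round(1),(p.max(0)-p.min(0)).round(1))
```

```text
rim [0.433  0.2955 0.1   ] foot [0.4335 0.2959 0.003 ] tcp [0.4054 0.2555 0.2056]
0.045 [0.4047 0.2531 0.2506] in tool [ -2.3   0.9 -45. ] [94.8 82.3]
0.0465 [0.4053 0.2539 0.2521] in tool [ -1.4   0.9 -46.5] [95.9 83.3]
0.048 [0.4058 0.2546 0.2536] in tool [ -0.5   0.9 -48. ] [97.  84.3]
```

Run:
```python
from h import *
go(.4333,.2972,.118,55)
```

```text
tx 50.2 ty -1.1 tz 87.6 turn -0.0 pos [405.4 255.5 205.6] yaw 54.97
```

Emit:
step_arm([
  {"jaw": 25, "tx": 15, "ty": -0.5, "tz": 0, "turn": 0},
  {"jaw": 25, "tx": 35, "ty": -1, "tz": 0, "turn": 0},
  {"jaw": 25, "tx": 50, "ty": -1, "tz": 10, "turn": 0},
  {"jaw": 25, "tx": 50, "ty": -1, "tz": 35, "turn": 0},
  {"jaw": 25, "tx": 50, "ty": -1, "tz": 60, "turn": 0},
  {"jaw": 25, "tx": 50, "ty": -1, "tz": 80, "turn": 0},
  {"jaw": 25, "tx": 50, "ty": -1, "tz": 88, "turn": 0},
  {"jaw": 25, "tx": 50, "ty": -1, "tz": 88, "turn": 0},
  {"jaw": 25, "tx": 50, "ty": -1, "tz": 88, "turn": 0},
])

```text
clock: 9.52
tool_pos: [0.4333, 0.2976, 0.1183]
tcp_rot: [[0.574, 0.819, 0.0], [0.819, -0.574, 0.0], [0.0, 0.0, -1.0]]
ft_force: [-0.5, -0.2, 0.6]
width: 0.0327
```

Run:
```python
from h import *
f=r.grab_frame("wrist"); crop(f,170,190,460,440,"w9c.png",2.7)
g=r.grab_frame("side"); u,v=proj(g,[.4333,.2972,.1]).astype(int); crop(g,u-40,v-50,u+40,v+50,"s9.png",6)
go(.4333,.2972,.07,55)
```

```text
tx -1.0 ty -0.0 tz 49.0 turn 0.0 pos [433.8 297.9 119. ] yaw 55.01
```

View pics/w9c.png

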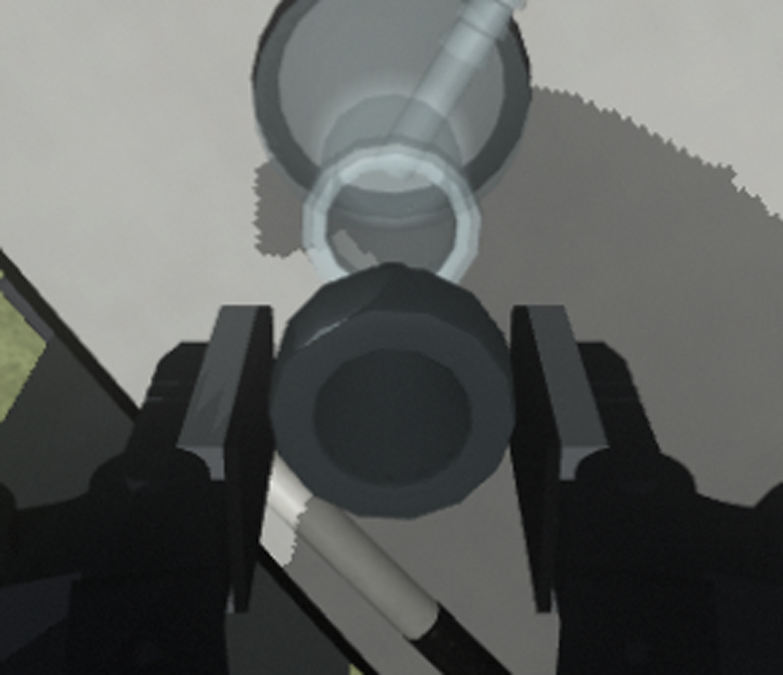

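View pics/s9.png

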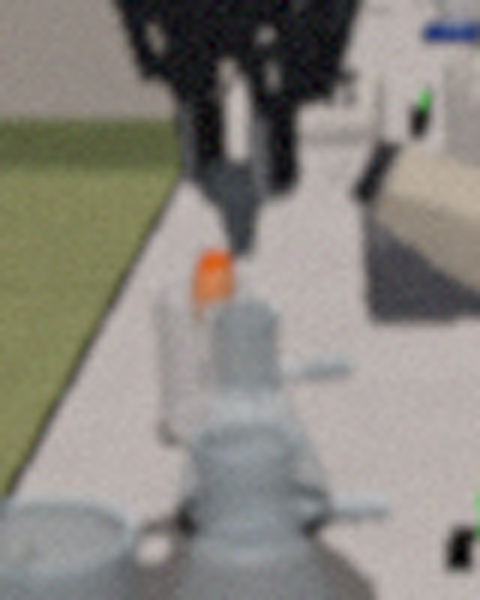

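Run:
```python
from h import *
g=r.grab_frame("side"); u,v=proj(g,[.4333,.2972,.1]).astype(int);print(u,v)
for z in (.125,.1,.07): print(z,((proj(g,[.4333,.2957,z])+.5-[u-40,v-50])*6).round(1))
crop(g,u-20,v-30,u+20,v+20,"s9b.png",12)
```

```text
288 181
0.125 [241.6 255.8]
0.1 [244.4 309.7]
0.07 [247.8 373.2]
```

View pics/s9b.png

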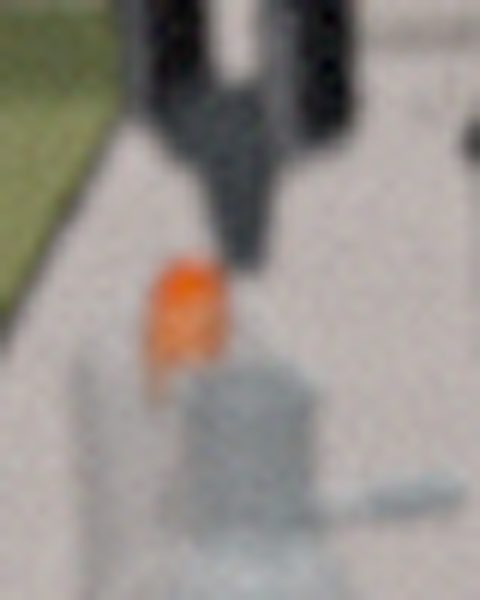

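Emit:
step_arm([
  {"jaw": 25, "tx": -0.5, "ty": 0, "tz": 8, "turn": 0},
  {"jaw": 25, "tx": -0.5, "ty": 0, "tz": 16, "turn": 0},
  {"jaw": 25, "tx": -0.5, "ty": 0, "tz": 24, "turn": 0},
  {"jaw": 25, "tx": -0.5, "ty": 0, "tz": 31, "turn": 0},
  {"jaw": 25, "tx": -0.5, "ty": 0, "tz": 37, "turn": 0},
  {"jaw": 25, "tx": -0.5, "ty": 0, "tz": 42, "turn": 0},
  {"jaw": 25, "tx": -0.5, "ty": 0, "tz": 46, "turn": 0},
  {"jaw": 25, "tx": -0.5, "ty": 0, "tz": 48, "turn": 0},
  {"jaw": 25, "tx": -0.5, "ty": 0, "tz": 48, "turn": 0},
])

```text
clock: 10.42
tool_pos: [0.4325, 0.2973, 0.0693]
tcp_rot: [[0.573, 0.819, -0.001], [0.819, -0.573, -0.0], [-0.0, -0.0, -1.0]]
ft_force: [0.1, -0.1, -0.2]
width: 0.0328
```

Run:
```python
from h import *
f=r.grab_frame("wrist"); crop(f,170,190,460,440,"w10c.png",2.7)
g=r.grab_frame("side"); crop(g,268,131,318,201,"s10.png",8)
print(r.state()["ft_force"],r.state()["width"]);go(.4333,.2972,.07,55)
```

```text
[ 0.21404209  0.34997424 -0.4269408 ] 0.032909544218675535
tx 0.1 ty 0.6 tz -0.2 turn 0.0 pos [432.8 297.4  69.8] yaw 55.03
```

View pics/w10c.png

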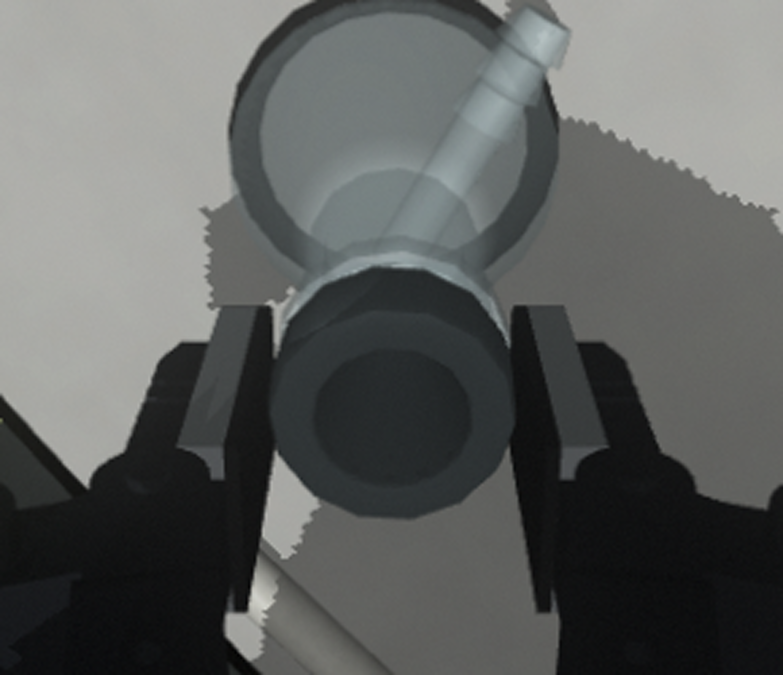

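View pics/s10.png

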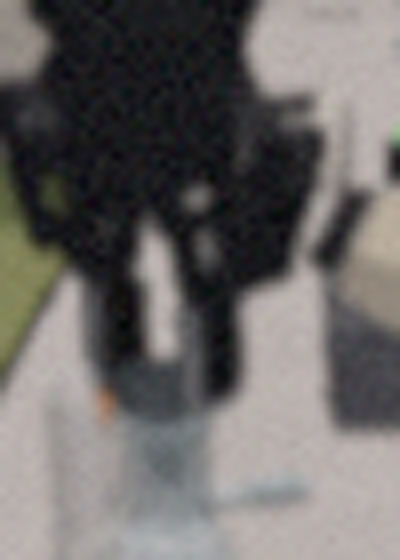

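Emit:
step_arm([
  {"jaw": 25, "tx": 0, "ty": 0, "tz": 1, "turn": 0},
  {"jaw": 25, "tx": 0, "ty": 0, "tz": 2, "turn": 0},
  {"jaw": 25, "tx": 0, "ty": 0, "tz": 2.5, "turn": 0},
  {"jaw": 25, "tx": 0, "ty": 0, "tz": 2.5, "turn": 0},
])

```text
clock: 10.85
tool_pos: [0.4329, 0.2976, 0.0679]
tcp_rot: [[0.573, 0.82, 0.001], [0.82, -0.573, 0.0], [0.001, 0.001, -1.0]]
ft_force: [-2.9, -0.8, 9.2]
width: 0.0327
```

Emit:
step_arm([
  {"jaw": 34, "tx": 0, "ty": 0, "tz": 1.5, "turn": 0},
  {"jaw": 40, "tx": 0, "ty": 0, "tz": 1, "turn": 0},
  {"jaw": 48, "tx": 0, "ty": 0, "tz": 0, "turn": 0},
  {"jaw": 50, "tx": 0, "ty": 0, "tz": -3, "turn": 0},
  {"jaw": 50, "tx": 0, "ty": 0, "tz": -10, "turn": 0},
  {"jaw": 50, "tx": 0, "ty": 0, "tz": -25, "turn": 0},
  {"jaw": 50, "tx": 0, "ty": 0, "tz": -50, "turn": 0},
  {"jaw": 50, "tx": -15, "ty": 0, "tz": -80, "turn": 0},
  {"jaw": 50, "tx": -35, "ty": 0, "tz": -110, "turn": 0},
  {"jaw": 50, "tx": -50, "ty": 0, "tz": -130, "turn": 0},
  {"jaw": 50, "tx": -50, "ty": 0, "tz": -130, "turn": 0},
])

```text
clock: 11.77
tool_pos: [0.4042, 0.2556, 0.2018]
tcp_rot: [[0.574, 0.819, 0.005], [0.819, -0.574, 0.002], [0.005, 0.003, -1.0]]
ft_force: [1.2, 0.3, -0.3]
width: 0.0498
```

Run:
```python
from h import *
f=r.grab_frame("wrist"); u,v=proj(f,[.433,.2957,.1]).astype(int); crop(f,u-60,v-60,u+60,v+60,"w11c.png",5)
g=r.grab_frame("side"); crop(g,258,151,318,211,"s11.png",8)
p=circ(f,[.4332,.2957,.114],.034); 
ov(f,[([.4332,.2957,.114],.034),([.4332,.2957,.1],.034)],"w11o.png",5,(u-60,v-60,u+60,v+60))
go(.605,-.1985,.206,55); go(.6105,-.194,.205,55)
```

```text
tx -257.6 ty 425.2 tz -7.7 turn 0.0 pos [404.4 256.4 198.3] yaw 55.01
tx -250.8 ty 427.2 tz -6.7 turn 0.0 pos [404.4 256.4 198.3] yaw 55.01
```

View pics/w11c.png

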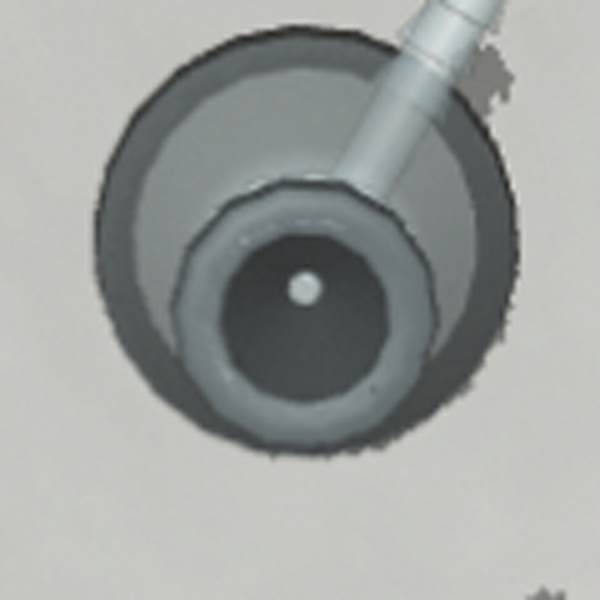

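View pics/s11.png

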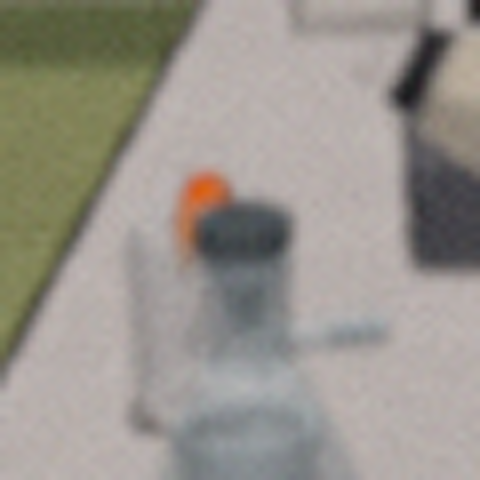

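View pics/w11o.png

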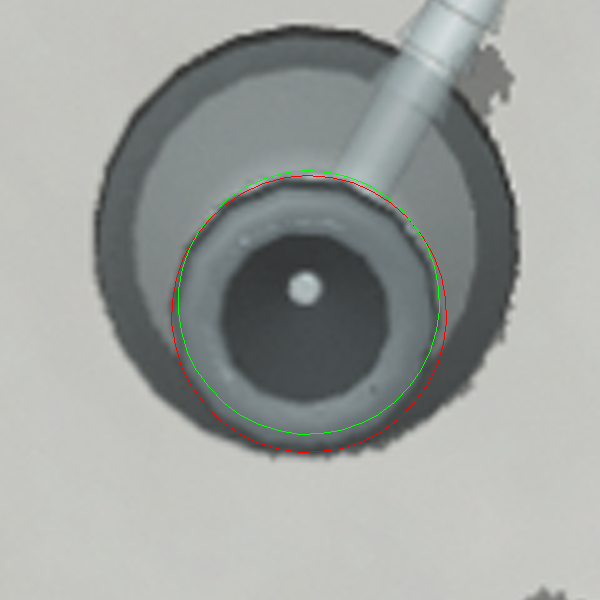

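Small cone is seated: its flange matches the predicted circle at z = 0.114 and lies level in the side view. Back to the nest for the medium cone.

Emit:
step_arm([
  {"jaw": 60, "tx": -10, "ty": 17, "tz": -7, "turn": 0},
  {"jaw": 60, "tx": -25, "ty": 42, "tz": -7, "turn": 0},
  {"jaw": 60, "tx": -44, "ty": 75, "tz": -7, "turn": 0},
  {"jaw": 60, "tx": -63, "ty": 108, "tz": -7, "turn": 0},
  {"jaw": 60, "tx": -82, "ty": 141, "tz": -7, "turn": 0},
  {"jaw": 60, "tx": -102, "ty": 174, "tz": -7, "turn": 0},
  {"jaw": 60, "tx": -121, "ty": 207, "tz": -7, "turn": 0},
  {"jaw": 60, "tx": -140, "ty": 240, "tz": -7, "turn": 0},
  {"jaw": 60, "tx": -160, "ty": 273, "tz": -7, "turn": 0},
  {"jaw": 60, "tx": -179, "ty": 305, "tz": -7, "turn": 0},
  {"jaw": 60, "tx": -198, "ty": 337, "tz": -7, "turn": 0},
  {"jaw": 60, "tx": -215, "ty": 366, "tz": -7, "turn": 0},
])

```text
clock: 12.87
tool_pos: [0.5814, -0.1315, 0.2028]
tcp_rot: [[0.573, 0.819, -0.002], [0.819, -0.573, 0.001], [-0.0, -0.002, -1.0]]
ft_force: [0.7, -0.1, -0.9]
width: 0.0599
```

Emit:
step_arm([
  {"jaw": 65, "tx": -16, "ty": 27, "tz": 0, "turn": 0},
  {"jaw": 65, "tx": -29, "ty": 48, "tz": 0, "turn": 0},
  {"jaw": 65, "tx": -36, "ty": 61, "tz": 15, "turn": 0},
  {"jaw": 65, "tx": -36, "ty": 61, "tz": 40, "turn": 0},
  {"jaw": 65, "tx": -36, "ty": 61, "tz": 70, "turn": 0},
  {"jaw": 65, "tx": -36, "ty": 61, "tz": 100, "turn": 0},
  {"jaw": 65, "tx": -36, "ty": 61, "tz": 125, "turn": 0},
  {"jaw": 65, "tx": -36, "ty": 61, "tz": 130, "turn": 0},
  {"jaw": 65, "tx": -36, "ty": 61, "tz": 130, "turn": 0},
])

```text
clock: 13.62
tool_pos: [0.6091, -0.1933, 0.0721]
tcp_rot: [[0.573, 0.82, -0.004], [0.82, -0.573, 0.002], [-0.001, -0.004, -1.0]]
ft_force: [-0.3, 0.1, -0.1]
width: 0.065
```

Run:
```python
from h import *
f=r.grab_frame("wrist"); cv2.imwrite("pics/w12.png",f["pixels"][:,:,::-1])
crop(f,250,200,380,330,"w12c.png",4.6)
go(.6105,-.194,.021,55)
```

```text
tx 0.0 ty 0.6 tz 52.9 turn 0.0 pos [ 610.1 -193.7   73.9] yaw 55.05
```

View pics/w12.png

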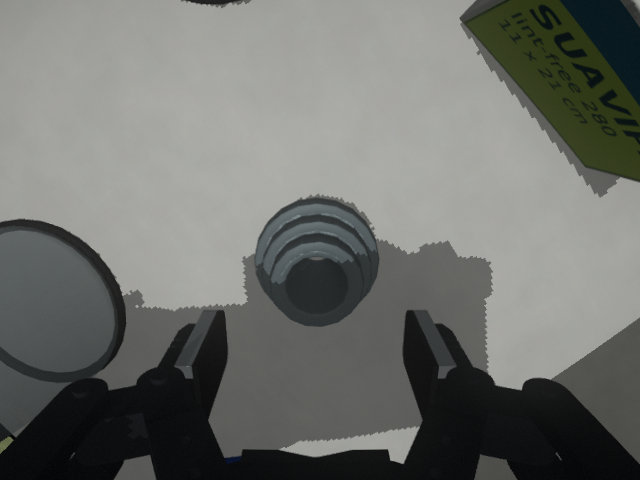

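View pics/w12c.png

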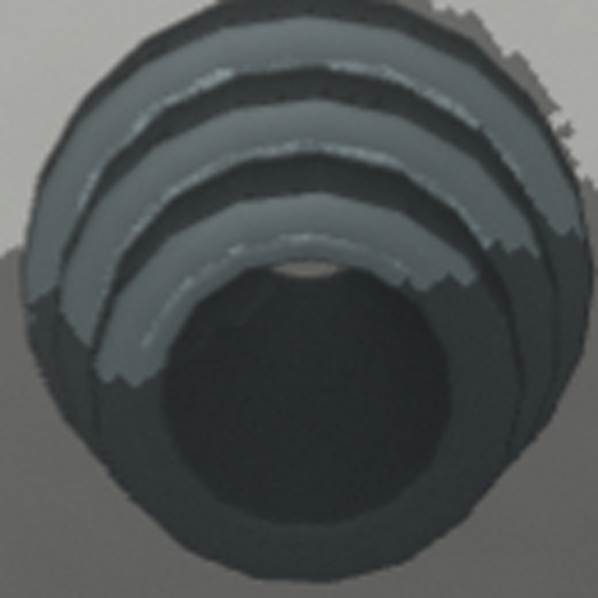

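Run:
```python
from h import *
f=r.grab_frame("wrist"); s=r.state()
c=onz(f,316.6,285.2,.068); d=s["tcp_rot"].T@(c-s["tool_pos"])*1000; print(c.round(4),d.round(1))
go(.6105,-.194,.021,55)
```

```text
[ 0.6101 -0.1964  0.068 ] [-2.3  0.8  7. ]
tx -0.1 ty -0.2 tz 54.0 turn 0.0 pos [ 610.7 -194.    75. ] yaw 55.05
```

Emit:
step_arm([
  {"jaw": 62, "tx": -0.8, "ty": 0, "tz": 12, "turn": 0},
  {"jaw": 60, "tx": -0.8, "ty": 0, "tz": 25, "turn": 0},
  {"jaw": 60, "tx": -0.8, "ty": 0, "tz": 36, "turn": 0},
  {"jaw": 60, "tx": -0.8, "ty": 0, "tz": 46, "turn": 0},
  {"jaw": 60, "tx": -0.8, "ty": 0, "tz": 52.5, "turn": 0},
  {"jaw": 60, "tx": -0.8, "ty": 0, "tz": 52.5, "turn": 0},
  {"jaw": 50, "tx": -0.8, "ty": 0, "tz": 52.5, "turn": 0},
  {"jaw": 36, "tx": -0.8, "ty": 0, "tz": 52.5, "turn": 0},
  {"jaw": 36, "tx": -0.8, "ty": 0, "tz": 52.5, "turn": 0},
  {"jaw": 36, "tx": -0.8, "ty": 0, "tz": 52.5, "turn": 0},
  {"jaw": 36, "tx": -0.8, "ty": 0, "tz": 52.5, "turn": 0},
  {"jaw": 36, "tx": -0.8, "ty": 0, "tz": 52.5, "turn": 0},
])

```text
clock: 14.72
tool_pos: [0.6101, -0.1949, 0.0226]
tcp_rot: [[0.573, 0.819, 0.001], [0.819, -0.573, -0.001], [0.0, 0.001, -1.0]]
ft_force: [-1.2, 0.1, 6.9]
width: 0.0423
```

Run:
```python
from h import *
f=r.grab_frame("wrist"); crop(f,170,190,460,440,"w13c.png",2.7)
g=r.grab_frame("side"); crop(g,299,211,399,311,"s13.png",6)
s=r.state();print(s["width"],s["tool_pos"],s["ft_force"])
```

```text
0.04213828876370066 [ 0.61012222 -0.19485603  0.02256202] [-0.83918196 -0.14589602  6.69349315]
```

View pics/w13c.png

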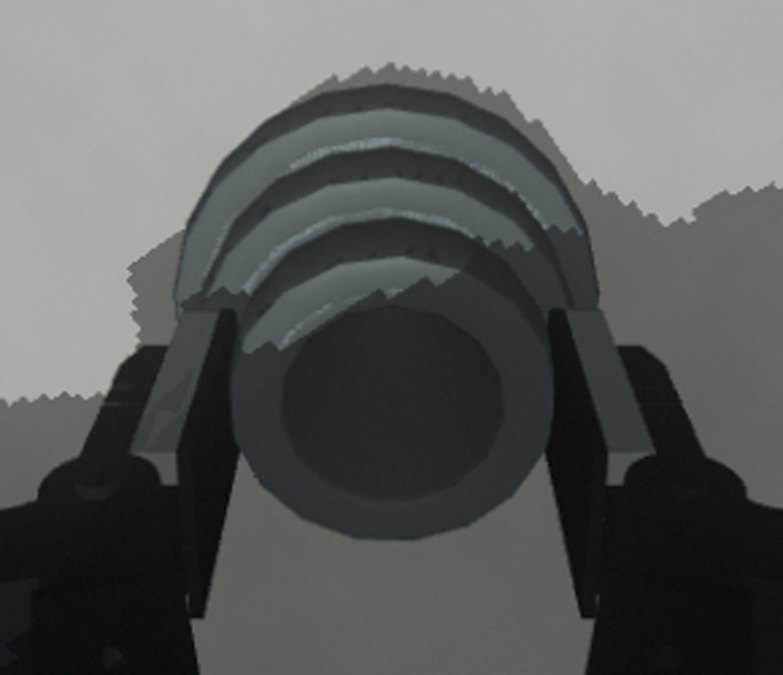

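View pics/s13.png

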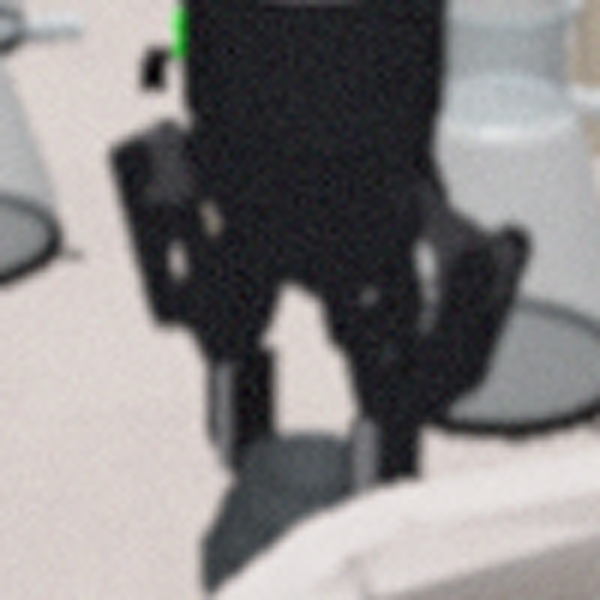

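Emit:
step_arm([
  {"jaw": 36, "tx": 0, "ty": 0, "tz": -3, "turn": 0},
  {"jaw": 36, "tx": 0, "ty": 0, "tz": -8, "turn": 0},
  {"jaw": 36, "tx": 0, "ty": 0, "tz": -15, "turn": 0},
  {"jaw": 36, "tx": 0, "ty": 0, "tz": -24, "turn": 0},
  {"jaw": 36, "tx": 0, "ty": 0, "tz": -34, "turn": 0},
  {"jaw": 36, "tx": 0, "ty": 0, "tz": -55, "turn": 0},
  {"jaw": 36, "tx": 0, "ty": 0, "tz": -80, "turn": 0},
  {"jaw": 36, "tx": 0, "ty": 0, "tz": -110, "turn": 0},
  {"jaw": 36, "tx": 0, "ty": 0, "tz": -140, "turn": 0},
  {"jaw": 36, "tx": 0, "ty": 0, "tz": -165, "turn": 0},
  {"jaw": 36, "tx": 0, "ty": 0, "tz": -180, "turn": 0},
  {"jaw": 36, "tx": 0, "ty": 0, "tz": -182, "turn": 0},
])

```text
clock: 15.82
tool_pos: [0.6106, -0.1951, 0.2078]
tcp_rot: [[0.573, 0.819, 0.005], [0.819, -0.573, -0.002], [0.001, 0.005, -1.0]]
ft_force: [0.5, -0.6, 0.2]
width: 0.0421
```

Run:
```python
from h import *
f=r.grab_frame("wrist"); cv2.imwrite("pics/w14.png",f["pixels"][:,:,::-1])
s=r.state();print(s["width"]);go(.434,.040,.205,55)
```

```text
0.042457627985420146
tx 91.5 ty -279.2 tz 0.2 turn 0.0 pos [ 610.3 -195.   206.1] yaw 55.04
```

View pics/w14.png

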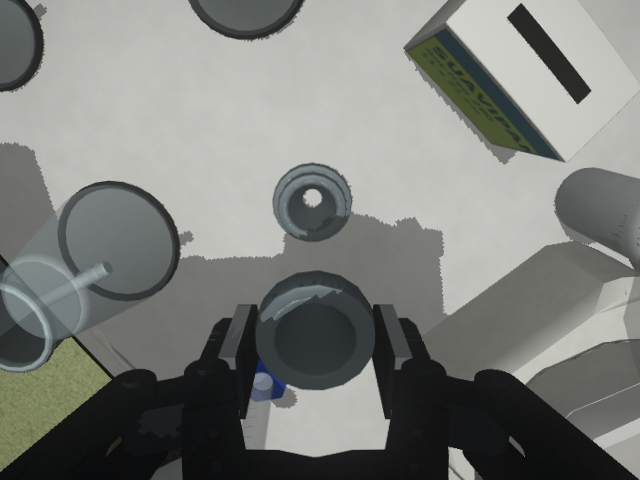

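Only the medium cone came up, and the two left in the nest stay at (312,202). Moving to the medium flask.

Emit:
step_arm([
  {"jaw": 36, "tx": 5, "ty": -16, "tz": 0, "turn": 0},
  {"jaw": 36, "tx": 14, "ty": -42, "tz": 0, "turn": 0},
  {"jaw": 36, "tx": 25, "ty": -75, "tz": 0, "turn": 0},
  {"jaw": 36, "tx": 36, "ty": -109, "tz": 0, "turn": 0},
  {"jaw": 36, "tx": 47, "ty": -143, "tz": 0, "turn": 0},
  {"jaw": 36, "tx": 58, "ty": -177, "tz": 0, "turn": 0},
  {"jaw": 36, "tx": 69, "ty": -211, "tz": 0, "turn": 0},
  {"jaw": 36, "tx": 79, "ty": -243, "tz": 0, "turn": 0},
  {"jaw": 36, "tx": 87, "ty": -266, "tz": 0, "turn": 0},
  {"jaw": 36, "tx": 91, "ty": -279, "tz": 0, "turn": 0},
  {"jaw": 36, "tx": 91, "ty": -279, "tz": 0, "turn": 0},
  {"jaw": 36, "tx": 91, "ty": -279, "tz": 0, "turn": 0},
])

```text
clock: 16.87
tool_pos: [0.4332, 0.0398, 0.2035]
tcp_rot: [[0.572, 0.82, 0.0], [0.82, -0.572, -0.0], [-0.0, 0.0, -1.0]]
ft_force: [0.8, -0.5, -0.4]
width: 0.0421
```

Run:
```python
from h import *
f=r.grab_frame("wrist"); cv2.imwrite("pics/w15.png",f["pixels"][:,:,::-1])
crop(f,250,70,400,200,"w15a.png",5)
crop(f,240,260,390,400,"w15b.png",4.2)
s=r.state();print(s["width"],s["q"].round(2),s["tool_pos"])
```

```text
0.042413832404258583 [-0.1   0.11 -0.23  1.23 -0.    2.08] [0.43367353 0.03934331 0.20343835]
```

View pics/w15.png

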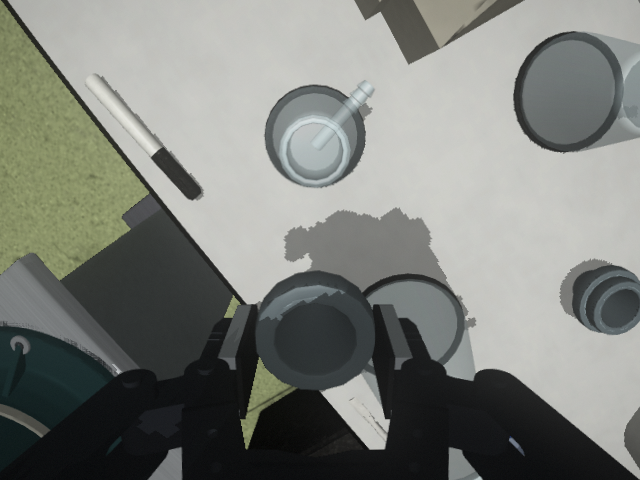

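View pics/w15a.png

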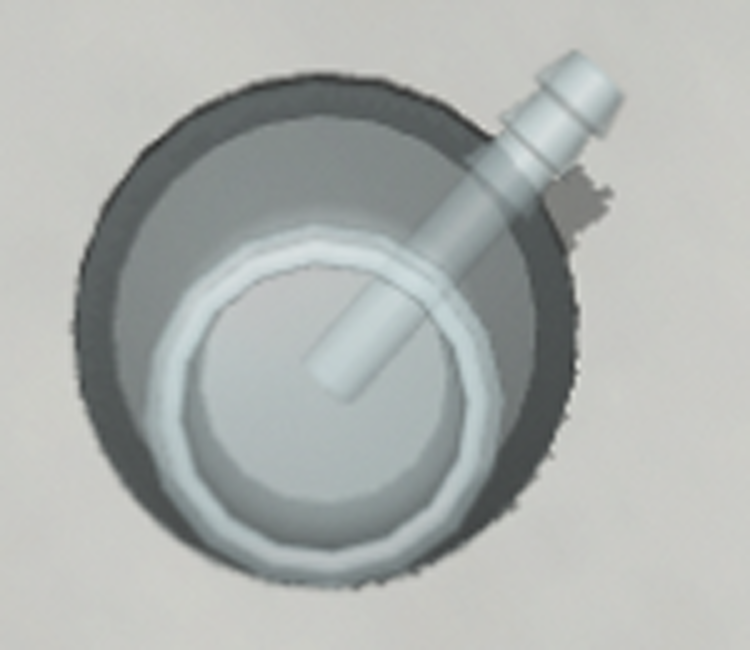

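View pics/w15b.png

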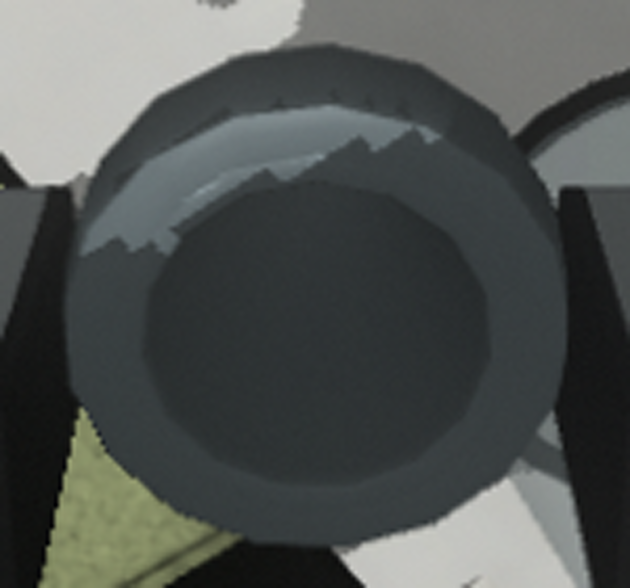

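```bash
cat >> h.py <<'E'
def align(f,rim,h,foot,cone,zt):
    s=r.state(); a=onz(f,*rim,h); b=onz(f,*foot,.003); fl=(a+b)[:2]/2
    c=onz(f,*cone,s["tool_pos"][2]+zt); o=(c-s["tool_pos"])[:2]; d=s["tcp_rot"].T@(c-s["tool_pos"])*1000
    print("rim",a[:2].round(4),"foot",b[:2].round(4),"cone in tool",d.round(1),"TCP target",(fl-o).round(4)); return fl-o
E
python3 - <<'E'
from h import *
f=r.grab_frame("wrist")
t=align(f,(314.9,151.2),.122,(315.2,136.1),(315.4,338.6),.0454)
go(*t,.14,55)
E
```

```text
rim [0.4642 0.0814] foot [0.4648 0.0816] cone in tool [ -0.    0.6 -45.4] TCP target [0.4639 0.0819]
tx 52.3 ty 0.1 tz 63.4 turn 0.0 pos [433.9  39.1 203.4] yaw 55.0
```

Emit:
step_arm([
  {"jaw": 36, "tx": 15, "ty": 0, "tz": 0, "turn": 0},
  {"jaw": 36, "tx": 36, "ty": 0, "tz": 0, "turn": 0},
  {"jaw": 36, "tx": 49, "ty": 0, "tz": 8, "turn": 0},
  {"jaw": 36, "tx": 53, "ty": 0, "tz": 30, "turn": 0},
  {"jaw": 36, "tx": 53, "ty": 0, "tz": 50, "turn": 0},
  {"jaw": 36, "tx": 53, "ty": 0, "tz": 60, "turn": 0},
  {"jaw": 36, "tx": 53, "ty": 0, "tz": 64, "turn": 0},
  {"jaw": 36, "tx": 53, "ty": 0, "tz": 64, "turn": 0},
  {"jaw": 36, "tx": 53, "ty": 0, "tz": 64, "turn": 0},
])

```text
clock: 17.72
tool_pos: [0.4639, 0.0829, 0.1398]
tcp_rot: [[0.573, 0.819, -0.0], [0.819, -0.573, -0.0], [-0.0, 0.0, -1.0]]
ft_force: [-0.2, 0.7, -0.5]
width: 0.0424
```

Run:
```python
from h import *
f=r.grab_frame("wrist"); crop(f,170,190,460,440,"w16c.png",2.7)
g=r.grab_frame("side"); u,v=proj(g,[.4642,.0815,.122]).astype(int); crop(g,u-35,v-45,u+35,v+35,"s16.png",8)
for z in (.144,.122,.1): print(z,((proj(g,[.4642,.0815,z])+.5-[u-35,v-45])*8).round(1))
go(.4643,.0825,.0915,55)
```

```text
0.144 [284.7 293.2]
0.122 [288.7 366.4]
0.1 [292.6 438.3]
tx -0.4 ty 0.4 tz 48.8 turn 0.0 pos [464.1  83.1 140.3] yaw 55.02
```

View pics/w16c.png

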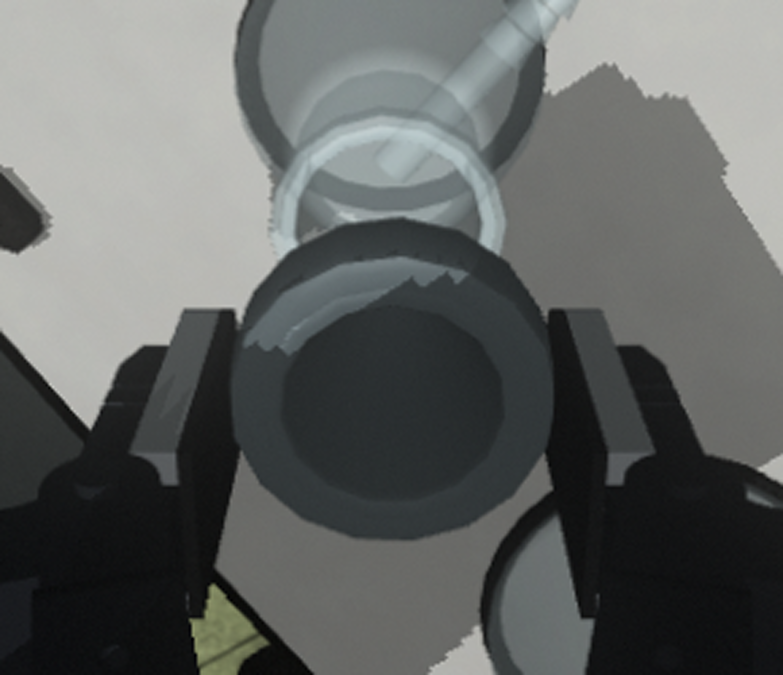

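View pics/s16.png

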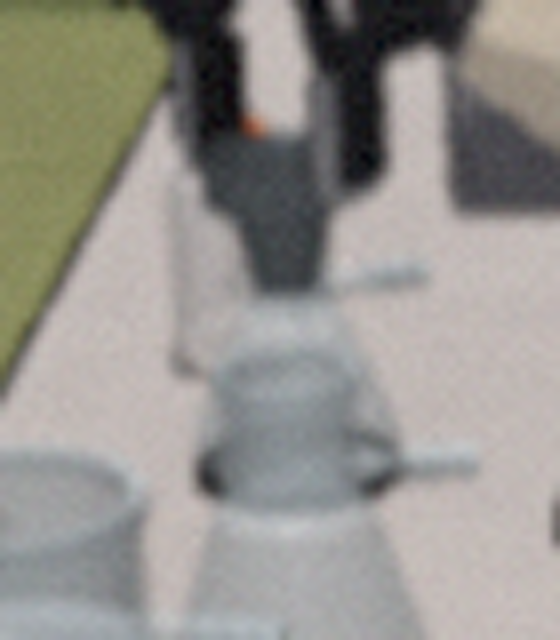

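Emit:
step_arm([
  {"jaw": 36, "tx": -0.3, "ty": 0.2, "tz": 8, "turn": 0},
  {"jaw": 36, "tx": -0.3, "ty": 0.2, "tz": 16, "turn": 0},
  {"jaw": 36, "tx": -0.3, "ty": 0.2, "tz": 24, "turn": 0},
  {"jaw": 36, "tx": -0.3, "ty": 0.2, "tz": 31, "turn": 0},
  {"jaw": 36, "tx": -0.3, "ty": 0.2, "tz": 37, "turn": 0},
  {"jaw": 36, "tx": -0.3, "ty": 0.2, "tz": 42, "turn": 0},
  {"jaw": 36, "tx": -0.3, "ty": 0.2, "tz": 46, "turn": 0},
  {"jaw": 36, "tx": -0.3, "ty": 0.2, "tz": 48, "turn": 0},
  {"jaw": 36, "tx": -0.3, "ty": 0.2, "tz": 48, "turn": 0},
])

```text
clock: 18.57
tool_pos: [0.4633, 0.0829, 0.0913]
tcp_rot: [[0.573, 0.82, -0.001], [0.82, -0.573, -0.0], [-0.0, -0.0, -1.0]]
ft_force: [-0.1, -1.2, -0.2]
width: 0.0421
```

Emit:
step_arm([
  {"jaw": 36, "tx": 0, "ty": 0, "tz": 1, "turn": 0},
  {"jaw": 36, "tx": 0, "ty": 0, "tz": 2, "turn": 0},
  {"jaw": 36, "tx": 0, "ty": 0, "tz": 2, "turn": 0},
])

```text
clock: 18.82
tool_pos: [0.4637, 0.0829, 0.0907]
tcp_rot: [[0.573, 0.82, 0.001], [0.82, -0.573, -0.0], [0.001, 0.001, -1.0]]
ft_force: [-5.0, -0.2, 14.4]
width: 0.042
```

Run:
```python
from h import *
f=r.grab_frame("wrist"); crop(f,170,190,460,440,"w17c.png",2.7)
s=r.state();print(s["width"],s["tool_pos"],s["ft_force"])
```

```text
0.04227171095305587 [0.46378025 0.08290515 0.09065874] [-5.00853954 -0.39763254 13.48275856]
```

View pics/w17c.png

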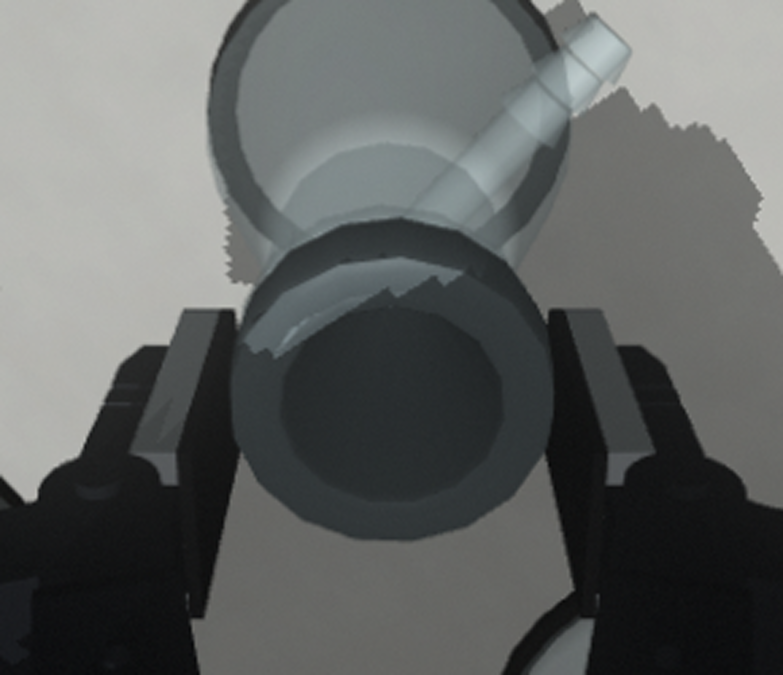

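Seated at the expected height (TCP 0.0907, predicted 0.0906). Releasing.

Emit:
step_arm([
  {"jaw": 44, "tx": 0, "ty": 0, "tz": 0, "turn": 0},
  {"jaw": 50, "tx": 0, "ty": 0, "tz": 0, "turn": 0},
  {"jaw": 58, "tx": 0, "ty": 0, "tz": 0, "turn": 0},
  {"jaw": 60, "tx": 0, "ty": 0, "tz": -3, "turn": 0},
  {"jaw": 60, "tx": 0, "ty": 0, "tz": -10, "turn": 0},
  {"jaw": 60, "tx": 0, "ty": 0, "tz": -25, "turn": 0},
  {"jaw": 60, "tx": 0, "ty": 0, "tz": -50, "turn": 0},
  {"jaw": 60, "tx": -15, "ty": 0, "tz": -80, "turn": 0},
  {"jaw": 60, "tx": -35, "ty": 0, "tz": -105, "turn": 0},
  {"jaw": 60, "tx": -50, "ty": 0, "tz": -118, "turn": 0},
  {"jaw": 60, "tx": -50, "ty": 0, "tz": -118, "turn": 0},
])

```text
clock: 19.78
tool_pos: [0.435, 0.0405, 0.211]
tcp_rot: [[0.574, 0.819, 0.004], [0.819, -0.574, -0.001], [0.002, 0.004, -1.0]]
ft_force: [-0.4, -0.1, -0.1]
width: 0.0601
```

Run:
```python
from h import *
f=r.grab_frame("wrist"); u,v=proj(f,[.4643,.0815,.122]).astype(int)
ov(f,[([.4643,.0815,.136],.045)],"w18o.png",4,(u-70,v-70,u+70,v+60))
g=r.grab_frame("side"); u,v=proj(g,[.4642,.0815,.122]).astype(int); crop(g,u-35,v-35,u+35,v+35,"s18.png",7)
go(.6100,-.1945,.21,55)
```

```text
tx -93.1 ty 278.8 tz -1.5 turn -0.0 pos [435.1  41.8 208.3] yaw 54.97
```

View pics/w18o.png

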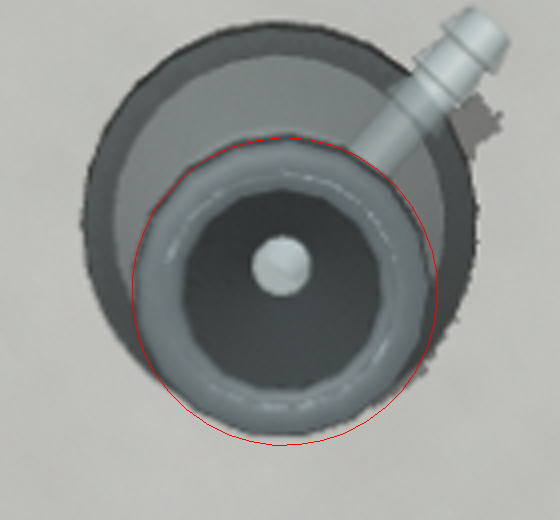

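View pics/s18.png

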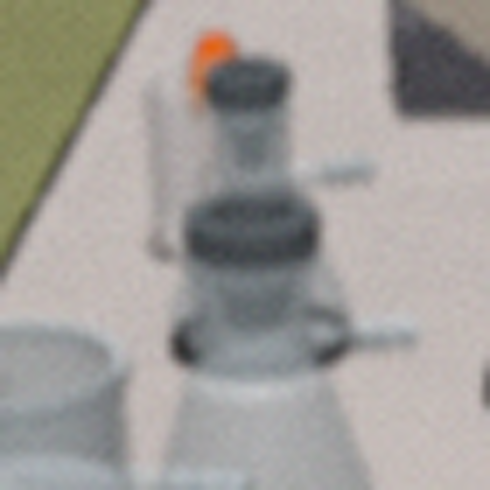

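Emit:
step_arm([
  {"jaw": 60, "tx": -5, "ty": 16, "tz": 0, "turn": 0},
  {"jaw": 60, "tx": -15, "ty": 44, "tz": 0, "turn": 0},
  {"jaw": 60, "tx": -27, "ty": 80, "tz": 0, "turn": 0},
  {"jaw": 66, "tx": -39, "ty": 117, "tz": 0, "turn": 0},
  {"jaw": 70, "tx": -51, "ty": 153, "tz": 0, "turn": 0},
  {"jaw": 72, "tx": -63, "ty": 190, "tz": 0, "turn": 0},
  {"jaw": 72, "tx": -75, "ty": 225, "tz": 0, "turn": 0},
  {"jaw": 72, "tx": -85, "ty": 255, "tz": 0, "turn": 0},
  {"jaw": 72, "tx": -93, "ty": 279, "tz": 5, "turn": 0},
  {"jaw": 72, "tx": -93, "ty": 279, "tz": 35, "turn": 0},
  {"jaw": 72, "tx": -93, "ty": 279, "tz": 70, "turn": 0},
  {"jaw": 72, "tx": -93, "ty": 279, "tz": 100, "turn": 0},
])

```text
clock: 20.88
tool_pos: [0.6102, -0.1937, 0.1044]
tcp_rot: [[0.573, 0.819, -0.002], [0.819, -0.573, 0.001], [-0.0, -0.002, -1.0]]
ft_force: [0.2, 0.1, 0.3]
width: 0.0719
```

Emit:
step_arm([
  {"jaw": 72, "tx": 0, "ty": 0, "tz": 25, "turn": 0},
  {"jaw": 72, "tx": 0, "ty": 0, "tz": 45, "turn": 0},
  {"jaw": 72, "tx": 0, "ty": 0, "tz": 50, "turn": 0},
  {"jaw": 72, "tx": 0, "ty": 0, "tz": 50, "turn": 0},
  {"jaw": 72, "tx": 0, "ty": 0, "tz": 50, "turn": 0},
])

```text
clock: 21.3
tool_pos: [0.6106, -0.1939, 0.058]
tcp_rot: [[0.573, 0.82, 0.0], [0.82, -0.573, 0.0], [0.0, -0.0, -1.0]]
ft_force: [-0.6, -0.3, 0.2]
width: 0.072
```

Run:
```python
from h import *
f=r.grab_frame("wrist"); crop(f,170,190,460,440,"w19c.png",2.7)
go(.6100,-.1945,.008,55)
```

```text
tx -0.8 ty -0.6 tz 50.7 turn 0.0 pos [ 610.9 -194.2   58.7] yaw 55.05
```

View pics/w19c.png

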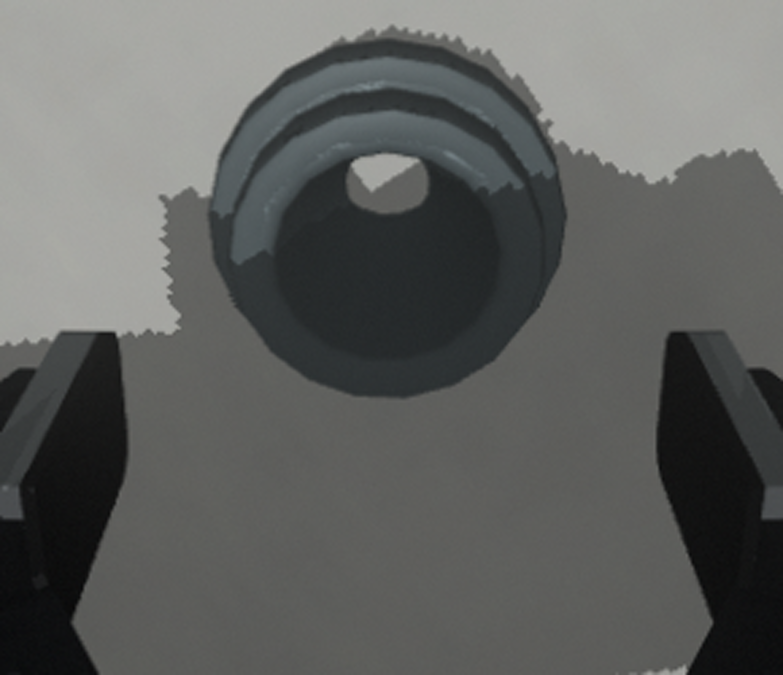

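Run:
```python
from h import *
f=r.grab_frame("wrist"); s=r.state()
c=onz(f,313.9,284.6,.054); d=s["tcp_rot"].T@(c-s["tool_pos"])*1000; print(c.round(4),d.round(1),s["tool_pos"])
```

```text
[ 0.6105 -0.1954  0.054 ] [-1.2  0.2  4.9] [ 0.61104119 -0.19430469  0.05892872]
```

Emit:
step_arm([
  {"jaw": 72, "tx": 0, "ty": -0.5, "tz": 12, "turn": 0},
  {"jaw": 72, "tx": 0, "ty": -0.5, "tz": 25, "turn": 0},
  {"jaw": 72, "tx": 0, "ty": -0.5, "tz": 36, "turn": 0},
  {"jaw": 72, "tx": 0, "ty": -0.5, "tz": 45, "turn": 0},
  {"jaw": 72, "tx": 0, "ty": -0.5, "tz": 50, "turn": 0},
  {"jaw": 72, "tx": 0, "ty": -0.5, "tz": 50, "turn": 0},
  {"jaw": 62, "tx": 0, "ty": -0.5, "tz": 50, "turn": 0},
  {"jaw": 48, "tx": 0, "ty": -0.5, "tz": 50, "turn": 0},
  {"jaw": 48, "tx": 0, "ty": -0.5, "tz": 50, "turn": 0},
  {"jaw": 48, "tx": 0, "ty": -0.5, "tz": 50, "turn": 0},
  {"jaw": 48, "tx": 0, "ty": -0.5, "tz": 50, "turn": 0},
  {"jaw": 48, "tx": 0, "ty": -0.5, "tz": 50, "turn": 0},
])

```text
clock: 22.4
tool_pos: [0.6103, -0.1941, 0.0086]
tcp_rot: [[0.573, 0.82, 0.001], [0.82, -0.573, -0.001], [0.0, 0.001, -1.0]]
ft_force: [-0.7, -0.8, 6.1]
width: 0.053
```

Run:
```python
from h import *
f=r.grab_frame("wrist"); crop(f,170,190,460,440,"w20c.png",2.7)
g=r.grab_frame("side"); crop(g,299,211,399,311,"s20.png",6)
s=r.state();print(s["width"],s["tool_pos"],s["ft_force"])
```

```text
0.05313854913257277 [ 0.61031866 -0.19412848  0.00862758] [-0.17241168  0.41380405  6.13870098]
```

View pics/w20c.png

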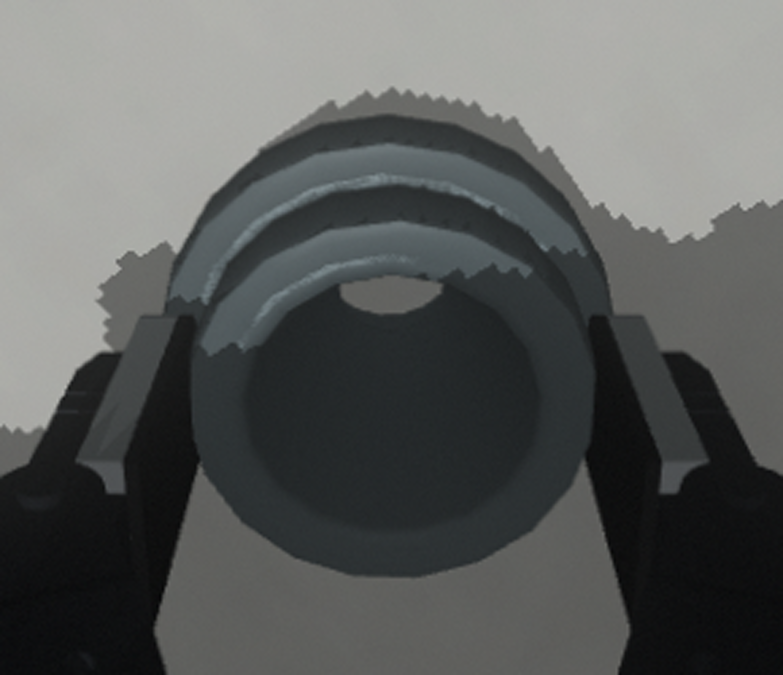

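View pics/s20.png

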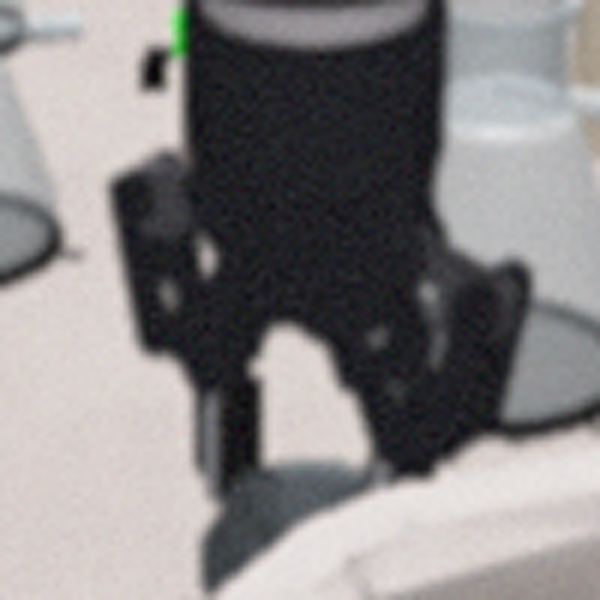

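Emit:
step_arm([
  {"jaw": 48, "tx": 0, "ty": 0, "tz": -3, "turn": 0},
  {"jaw": 48, "tx": 0, "ty": 0, "tz": -8, "turn": 0},
  {"jaw": 48, "tx": 0, "ty": 0, "tz": -15, "turn": 0},
  {"jaw": 48, "tx": 0, "ty": 0, "tz": -24, "turn": 0},
  {"jaw": 48, "tx": 0, "ty": 0, "tz": -34, "turn": 0},
  {"jaw": 48, "tx": 0, "ty": 0, "tz": -55, "turn": 0},
  {"jaw": 48, "tx": 0, "ty": 0, "tz": -80, "turn": 0},
  {"jaw": 48, "tx": 0, "ty": 0, "tz": -110, "turn": 0},
  {"jaw": 48, "tx": 0, "ty": 0, "tz": -140, "turn": 0},
  {"jaw": 48, "tx": 0, "ty": 0, "tz": -170, "turn": 0},
  {"jaw": 48, "tx": 0, "ty": 0, "tz": -195, "turn": 0},
  {"jaw": 48, "tx": 0, "ty": 0, "tz": -195, "turn": 0},
])

```text
clock: 23.5
tool_pos: [0.6113, -0.1946, 0.2088]
tcp_rot: [[0.573, 0.819, 0.007], [0.82, -0.573, -0.003], [0.001, 0.007, -1.0]]
ft_force: [0.0, -0.6, 0.3]
width: 0.0532
```

Run:
```python
from h import *
f=r.grab_frame("wrist"); cv2.imwrite("pics/w21.png",f["pixels"][:,:,::-1])
g=r.grab_frame("side"); crop(g,290,70,470,270,"s21.png",3.0)
t=r.grab_frame("top"); crop(t,120,90,340,230,"t21.png",3.3)
s=r.state();print(s["width"]);go(.642,-.054,.205,55)
```

```text
0.052763971572539835
tx 133.1 ty -53.7 tz -2.1 turn 0.0 pos [ 609.7 -193.9  202.9] yaw 55.04
```

View pics/w21.png

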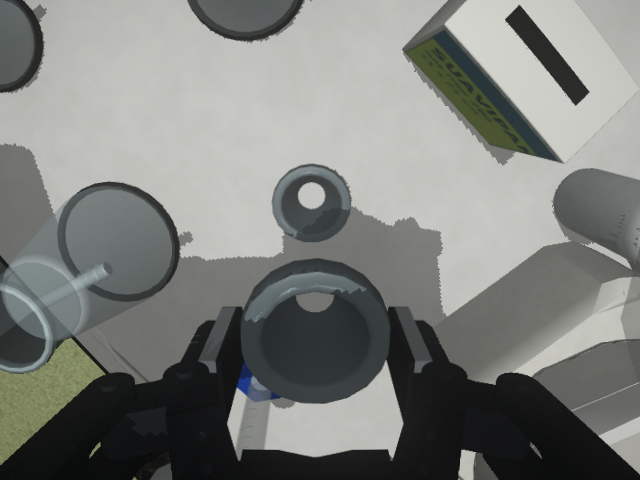

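View pics/s21.png

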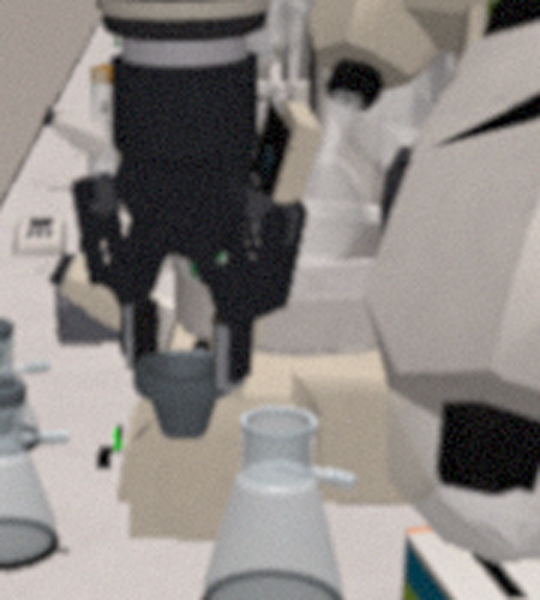

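View pics/t21.png

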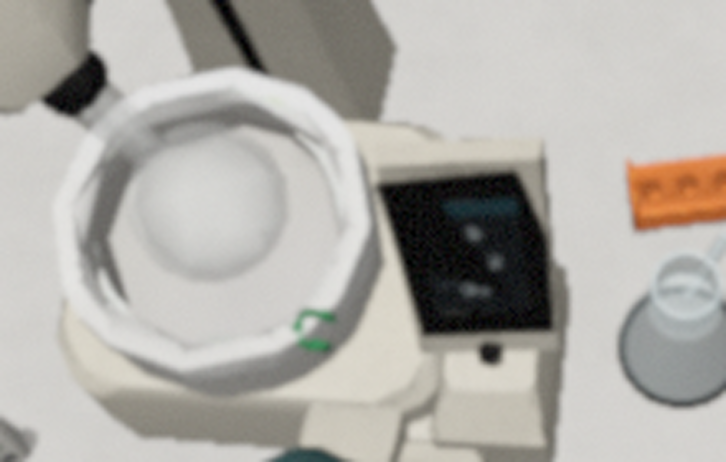

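Run:
```python
from h import *
im=cv2.imread("pics/side0.png")[70:270,310:460]; cv2.imwrite("pics/s0p.png",cv2.resize(im,None,fx=3,fy=3,interpolation=cv2.INTER_CUBIC))
t=r.grab_frame("top"); g=r.grab_frame("side")
for uv in ((285,134),(287,190),(290,195)):
  for z in (.1,.15,.2,.25,.3,.35):
    p=onz(t,*uv,z); print(uv,z,p[:2].round(3),proj(g,p).round())
```

```text
(285, 134) 0.1 [0.797 0.094] [436. 211.]
(285, 134) 0.15 [0.773 0.09 ] [427. 191.]
(285, 134) 0.2 [0.749 0.087] [418. 170.]
(285, 134) 0.25 [0.726 0.083] [408. 147.]
(285, 134) 0.3 [0.702 0.079] [398. 124.]
(285, 134) 0.35 [0.679 0.075] [387. 100.]
(287, 190) 0.1 [0.649 0.084] [370. 212.]
(287, 190) 0.15 [0.633 0.081] [363. 192.]
(287, 190) 0.2 [0.616 0.078] [356. 171.]
(287, 190) 0.25 [0.6   0.075] [348. 149.]
(287, 190) 0.3 [0.583 0.071] [340. 125.]
(287, 190) 0.35 [0.566 0.068] [332. 101.]
(290, 195) 0.1 [0.636 0.077] [365. 214.]
(290, 195) 0.15 [0.621 0.074] [358. 193.]
(290, 195) 0.2 [0.605 0.071] [351. 172.]
(290, 195) 0.25 [0.589 0.068] [343. 149.]
(290, 195) 0.3 [0.573 0.065] [335. 126.]
(290, 195) 0.35 [0.557 0.062] [327. 102.]
```

View pics/s0p.png

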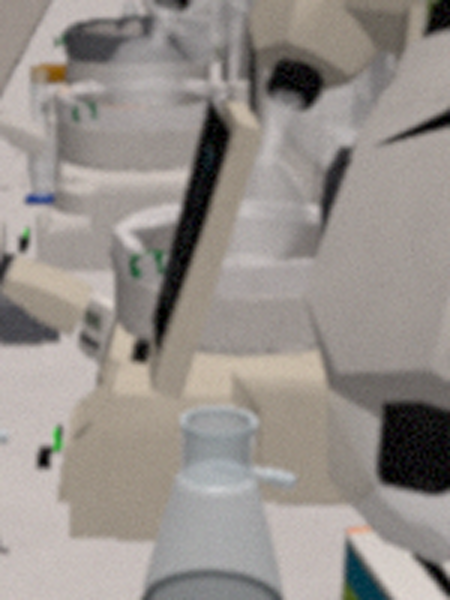

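Emit:
step_arm([
  {"jaw": 48, "tx": 9, "ty": -5, "tz": 0, "turn": 4},
  {"jaw": 48, "tx": 26, "ty": -15, "tz": 0, "turn": 9},
  {"jaw": 48, "tx": 50, "ty": -30, "tz": 0, "turn": 15},
  {"jaw": 48, "tx": 75, "ty": -45, "tz": 0, "turn": 22},
  {"jaw": 48, "tx": 100, "ty": -60, "tz": 0, "turn": 29},
  {"jaw": 48, "tx": 122, "ty": -73, "tz": 0, "turn": 35},
  {"jaw": 48, "tx": 138, "ty": -82, "tz": 0, "turn": 39},
  {"jaw": 48, "tx": 145, "ty": -86, "tz": 0, "turn": 40},
  {"jaw": 48, "tx": 145, "ty": -86, "tz": 0, "turn": 40},
  {"jaw": 48, "tx": 145, "ty": -86, "tz": 0, "turn": 40},
])

```text
clock: 24.58
tool_pos: [0.6221, -0.0256, 0.202]
tcp_rot: [[0.965, 0.261, -0.001], [0.261, -0.965, 0.0], [-0.001, -0.0, -1.0]]
ft_force: [-0.4, 0.2, 0.1]
width: 0.0528
```

Run:
```python
from h import *
f=r.grab_frame("wrist"); cv2.imwrite("pics/w22.png",f["pixels"][:,:,::-1])
crop(f,230,50,400,210,"w22a.png",3.7)
crop(f,220,250,410,420,"w22b.png",3.5)
s=r.state();print(s["width"],s["q"].round(2),s["tool_pos"])
```

```text
0.05267350542058327 [-0.17  0.44  0.23  1.37 -0.    2.71] [ 0.62208521 -0.02616439  0.20213143]
```

View pics/w22.png

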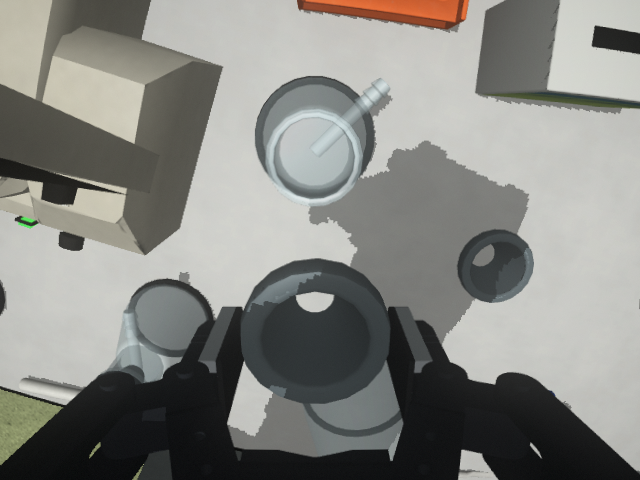

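View pics/w22a.png

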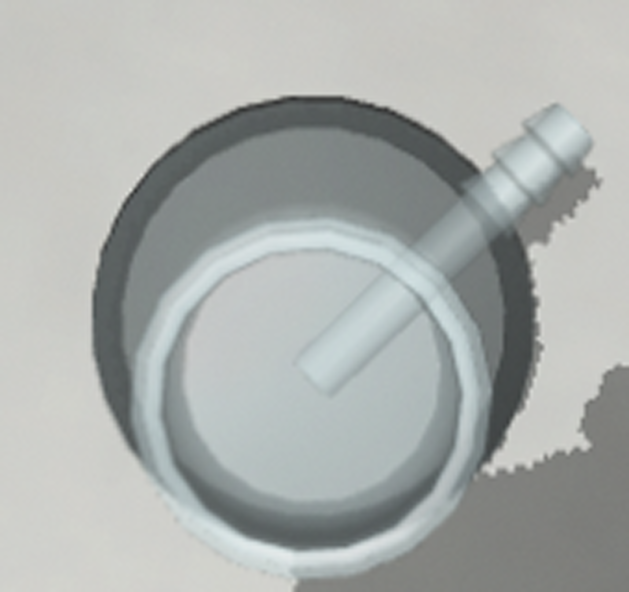

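View pics/w22b.png

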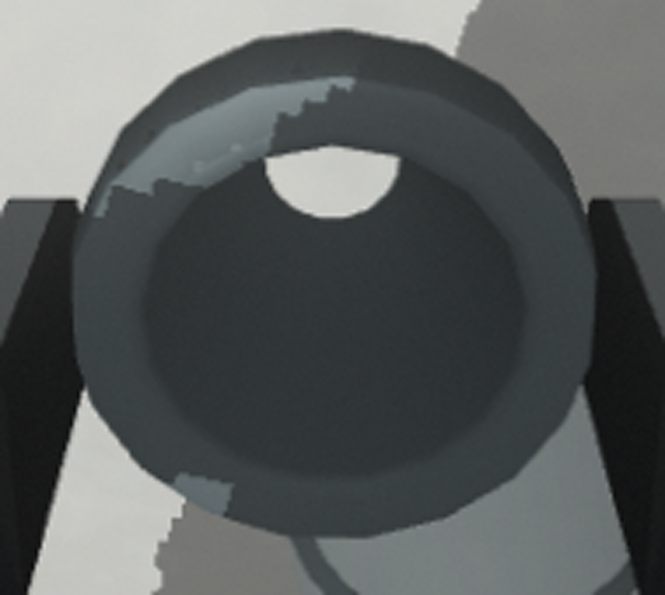

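Run:
```python
from h import *
f=r.grab_frame("wrist")
t=align(f,(314.6,157.6),.146,(315.3,137.6),(315.9,338.3),.0454)
go(*t,.164,15)
```

```text
rim [ 0.6721 -0.0131] foot [ 0.6722 -0.0135] cone in tool [  0.6   0.6 -45.4] TCP target [ 0.6713 -0.0129]
tx 51.0 ty -0.4 tz 38.2 turn 0.1 pos [622.2 -26.5 202.2] yaw 15.05
```

Emit:
step_arm([
  {"jaw": 48, "tx": 15, "ty": -0.3, "tz": 0, "turn": 0},
  {"jaw": 48, "tx": 35, "ty": -0.3, "tz": 0, "turn": 0},
  {"jaw": 48, "tx": 48, "ty": -0.3, "tz": 5, "turn": 0},
  {"jaw": 48, "tx": 51.3, "ty": -0.3, "tz": 20, "turn": 0},
  {"jaw": 48, "tx": 51.3, "ty": -0.3, "tz": 33, "turn": 0},
  {"jaw": 48, "tx": 51.3, "ty": -0.3, "tz": 38, "turn": 0},
  {"jaw": 48, "tx": 51.3, "ty": -0.3, "tz": 38, "turn": 0},
  {"jaw": 48, "tx": 51.3, "ty": -0.3, "tz": 38, "turn": 0},
])

```text
clock: 25.35
tool_pos: [0.6717, -0.0128, 0.165]
tcp_rot: [[0.966, 0.259, -0.0], [0.259, -0.966, 0.0], [-0.0, -0.0, -1.0]]
ft_force: [-0.9, 0.7, 1.1]
width: 0.0526
```

Run:
```python
from h import *
f=r.grab_frame("wrist"); crop(f,170,190,460,440,"w23c.png",2.7)
c=[.6722,-.0133]
g=r.grab_frame("side"); u,v=proj(g,[*c,.146]).astype(int); crop(g,u-40,v-50,u+40,v+35,"s23.png",7)
for z in (.169,.146): print(z,((proj(g,[*c,z])+.5-[u-40,v-50])*7).round(1))
go(.6715,-.013,.1146,15)
```

```text
0.169 [289.6 284.1]
0.146 [287.2 357.9]
tx -0.7 ty 0.2 tz 51.1 turn 0.0 pos [672.1 -12.6 165.7] yaw 15.02
```

View pics/w23c.png

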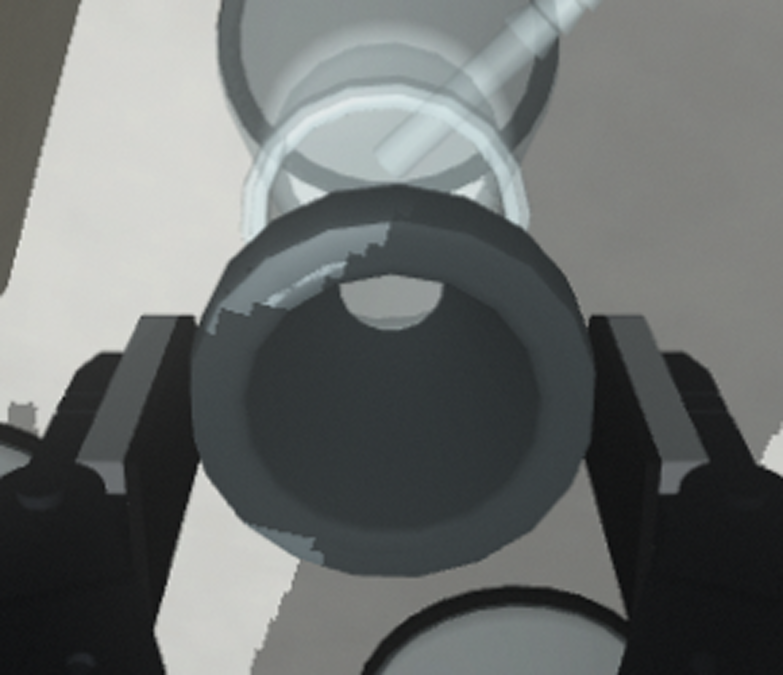

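View pics/s23.png

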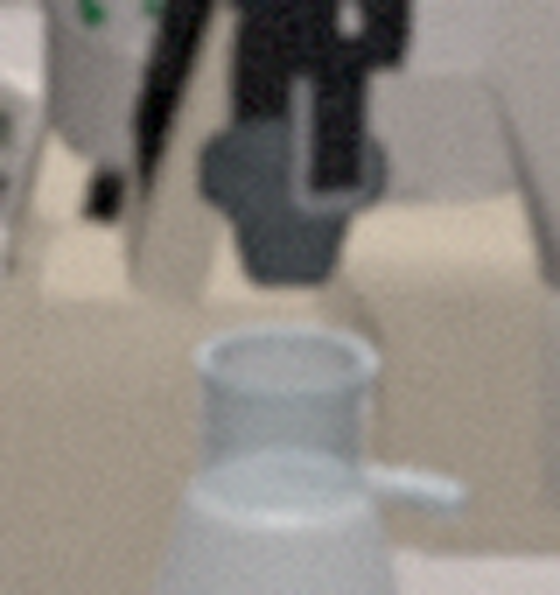

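Emit:
step_arm([
  {"jaw": 48, "tx": -1, "ty": 0.2, "tz": 8, "turn": 0},
  {"jaw": 48, "tx": -1, "ty": 0.2, "tz": 16, "turn": 0},
  {"jaw": 48, "tx": -1, "ty": 0.2, "tz": 24, "turn": 0},
  {"jaw": 48, "tx": -1, "ty": 0.2, "tz": 31, "turn": 0},
  {"jaw": 48, "tx": -1, "ty": 0.2, "tz": 37, "turn": 0},
  {"jaw": 48, "tx": -1, "ty": 0.2, "tz": 42, "turn": 0},
  {"jaw": 48, "tx": -1, "ty": 0.2, "tz": 46, "turn": 0},
  {"jaw": 48, "tx": -1, "ty": 0.2, "tz": 49, "turn": 0},
  {"jaw": 48, "tx": -1, "ty": 0.2, "tz": 49, "turn": 0},
])

```text
clock: 26.2
tool_pos: [0.6709, -0.0126, 0.1153]
tcp_rot: [[0.966, 0.259, -0.0], [0.259, -0.966, 0.0], [-0.0, -0.0, -1.0]]
ft_force: [-0.0, -0.7, -0.1]
width: 0.0526
```

Emit:
step_arm([
  {"jaw": 48, "tx": 0, "ty": 0, "tz": 1, "turn": 0},
  {"jaw": 48, "tx": 0, "ty": 0, "tz": 2.5, "turn": 0},
  {"jaw": 48, "tx": 0, "ty": 0, "tz": 2.5, "turn": 0},
])

```text
clock: 26.45
tool_pos: [0.6712, -0.0126, 0.1146]
tcp_rot: [[0.966, 0.259, 0.002], [0.259, -0.966, -0.0], [0.002, 0.001, -1.0]]
ft_force: [-4.4, -0.4, 11.5]
width: 0.0527
```

Run:
```python
from h import *
f=r.grab_frame("wrist"); crop(f,170,190,460,440,"w24c.png",2.7)
c=[.6722,-.0133]
g=r.grab_frame("side"); u,v=proj(g,[*c,.146]).astype(int); crop(g,u-40,v-50,u+40,v+35,"s24.png",7)
s=r.state();print(s["width"],s["tool_pos"],s["ft_force"])
```

```text
0.053003627144097044 [ 0.67118603 -0.01263294  0.1146163 ] [-4.98285846  1.28702829 12.29151055]
```

View pics/w24c.png

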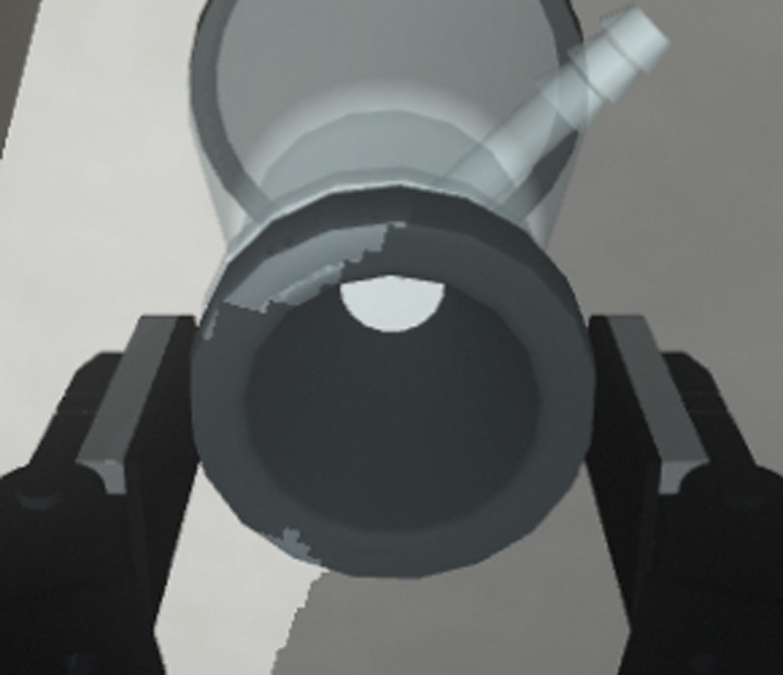

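View pics/s24.png

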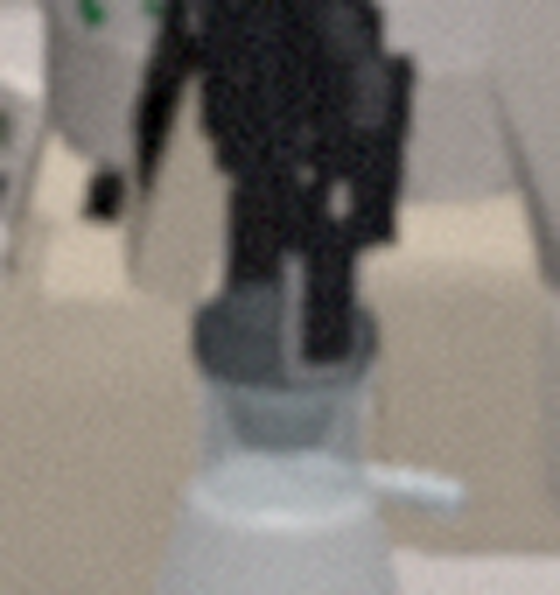

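Emit:
step_arm([
  {"jaw": 55, "tx": 0, "ty": 0, "tz": 0, "turn": 0},
  {"jaw": 62, "tx": 0, "ty": 0, "tz": 0, "turn": 0},
  {"jaw": 70, "tx": 0, "ty": 0, "tz": 0, "turn": 0},
  {"jaw": 70, "tx": 0, "ty": 0, "tz": -3, "turn": 0},
  {"jaw": 70, "tx": 0, "ty": 0, "tz": -10, "turn": 0},
  {"jaw": 70, "tx": 0, "ty": 0, "tz": -25, "turn": 0},
  {"jaw": 70, "tx": 0, "ty": 0, "tz": -50, "turn": 0},
  {"jaw": 70, "tx": -15, "ty": 0, "tz": -75, "turn": 0},
  {"jaw": 70, "tx": -35, "ty": 0, "tz": -92, "turn": 0},
  {"jaw": 70, "tx": -50, "ty": 0, "tz": -95, "turn": 0},
  {"jaw": 70, "tx": -50, "ty": 0, "tz": -95, "turn": 0},
])

```text
clock: 27.47
tool_pos: [0.6215, -0.0261, 0.2109]
tcp_rot: [[0.966, 0.259, 0.003], [0.259, -0.966, -0.001], [0.003, 0.001, -1.0]]
ft_force: [-0.5, -0.2, -0.6]
width: 0.07
```

Run:
```python
from h import *
c=[.6722,-.0133]
f=r.grab_frame("wrist"); u,v=proj(f,[*c,.146]).astype(int)
ov(f,[([*c,.160],.056)],"w25o.png",4,(u-75,v-75,u+75,v+70))
g=r.grab_frame("side"); u,v=proj(g,[*c,.146]).astype(int); crop(g,u-40,v-40,u+40,v+35,"s25.png",6)
go(.6100,-.1945,.21,55)
```

```text
tx -56.1 ty 159.8 tz -1.1 turn -40.0 pos [622.8 -25.7 208.9] yaw 15.01
```

View pics/w25o.png

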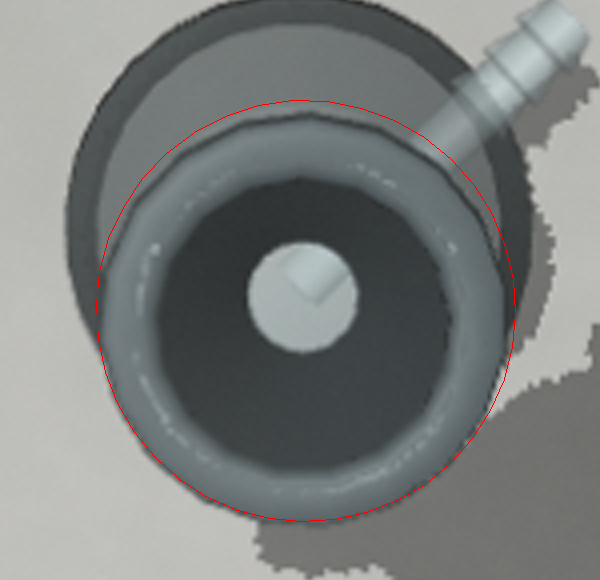

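View pics/s25.png

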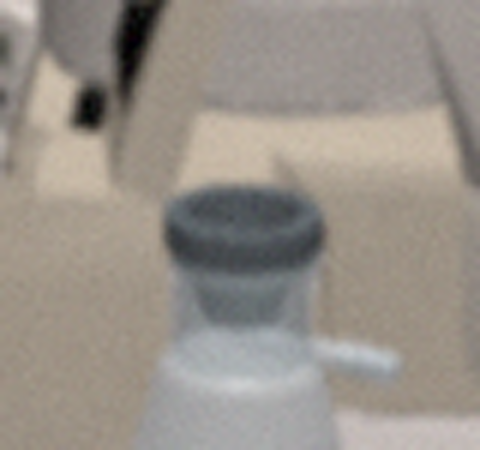

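Emit:
step_arm([
  {"jaw": 75, "tx": -5, "ty": 12, "tz": 0, "turn": -5},
  {"jaw": 80, "tx": -14, "ty": 38, "tz": 0, "turn": -11},
  {"jaw": 82, "tx": -24, "ty": 70, "tz": 0, "turn": -18},
  {"jaw": 82, "tx": -36, "ty": 103, "tz": 0, "turn": -25},
  {"jaw": 82, "tx": -46, "ty": 132, "tz": 0, "turn": -32},
  {"jaw": 82, "tx": -54, "ty": 153, "tz": 0, "turn": -38},
  {"jaw": 82, "tx": -56, "ty": 160, "tz": 5, "turn": -40},
  {"jaw": 82, "tx": -56, "ty": 160, "tz": 35, "turn": -40},
  {"jaw": 82, "tx": -56, "ty": 160, "tz": 70, "turn": -40},
  {"jaw": 82, "tx": -56, "ty": 160, "tz": 105, "turn": -40},
  {"jaw": 82, "tx": -56, "ty": 160, "tz": 140, "turn": -40},
  {"jaw": 82, "tx": -56, "ty": 160, "tz": 162, "turn": -40},
])

```text
clock: 28.57
tool_pos: [0.6091, -0.1939, 0.042]
tcp_rot: [[0.573, 0.82, -0.004], [0.82, -0.573, 0.002], [-0.001, -0.004, -1.0]]
ft_force: [0.3, 0.7, -0.4]
width: 0.0817
```

Emit:
step_arm([
  {"jaw": 82, "tx": 0, "ty": 0, "tz": 0, "turn": 0},
  {"jaw": 82, "tx": 0, "ty": 0, "tz": 0, "turn": 0},
  {"jaw": 82, "tx": 0, "ty": 0, "tz": 0, "turn": 0},
])

```text
clock: 28.82
tool_pos: [0.6112, -0.1949, 0.0475]
tcp_rot: [[0.573, 0.82, 0.001], [0.82, -0.573, -0.001], [0.0, 0.001, -1.0]]
ft_force: [0.7, 0.2, 0.9]
width: 0.0818
```

Run:
```python
from h import *
f=r.grab_frame("wrist"); crop(f,150,170,490,440,"w26c.png",2.3)
go(.6100,-.1945,-.011,55)
```

```text
tx -0.3 ty -1.6 tz 58.9 turn 0.0 pos [ 611.3 -195.1   47.9] yaw 55.04
```

View pics/w26c.png

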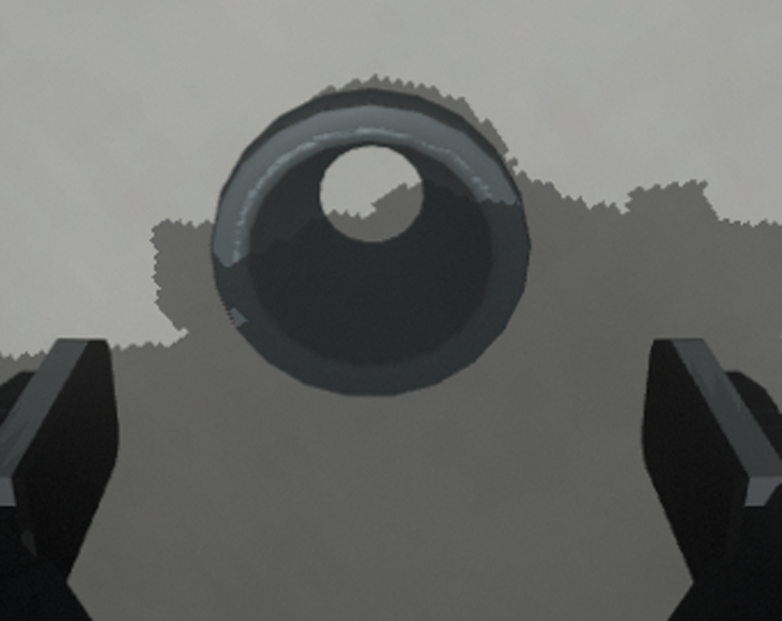

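Run:
```python
from h import *
f=r.grab_frame("wrist"); s=r.state()
c=onz(f,311.4,277.5,.040); d=s["tcp_rot"].T@(c-s["tool_pos"])*1000; print(c.round(4),d.round(1),s["tool_pos"])
```

```text
[ 0.6112 -0.1938  0.04  ] [ 1.  -0.8  8. ] [ 0.61131964 -0.19508632  0.04795342]
```

Emit:
step_arm([
  {"jaw": 82, "tx": 0.5, "ty": -1.5, "tz": 10, "turn": 0},
  {"jaw": 82, "tx": 0.5, "ty": -1.5, "tz": 24, "turn": 0},
  {"jaw": 82, "tx": 0.5, "ty": -1.5, "tz": 38, "turn": 0},
  {"jaw": 82, "tx": 0.5, "ty": -1.5, "tz": 50, "turn": 0},
  {"jaw": 82, "tx": 0.5, "ty": -1.5, "tz": 58, "turn": 0},
  {"jaw": 82, "tx": 0.5, "ty": -1.5, "tz": 58, "turn": 0},
  {"jaw": 72, "tx": 0.5, "ty": -1.5, "tz": 58, "turn": 0},
  {"jaw": 59, "tx": 0.5, "ty": -1.5, "tz": 58, "turn": 0},
  {"jaw": 59, "tx": 0.5, "ty": -1.5, "tz": 58, "turn": 0},
  {"jaw": 59, "tx": 0.5, "ty": -1.5, "tz": 58, "turn": 0},
  {"jaw": 59, "tx": 0.5, "ty": -1.5, "tz": 58, "turn": 0},
  {"jaw": 59, "tx": 0.5, "ty": -1.5, "tz": 58, "turn": 0},
])

```text
clock: 29.92
tool_pos: [0.6096, -0.1936, -0.011]
tcp_rot: [[0.573, 0.819, 0.001], [0.819, -0.573, -0.001], [0.0, 0.001, -1.0]]
ft_force: [-1.0, 1.2, 7.3]
width: 0.0634
```

Run:
```python
from h import *
f=r.grab_frame("wrist"); crop(f,150,170,490,440,"w27c.png",2.3)
s=r.state();print(s["width"],s["tool_pos"],s["ft_force"])
```

```text
0.06404371810306277 [ 0.60962617 -0.19355901 -0.01096672] [-1.01321932 -0.20823923  7.18952039]
```

View pics/w27c.png

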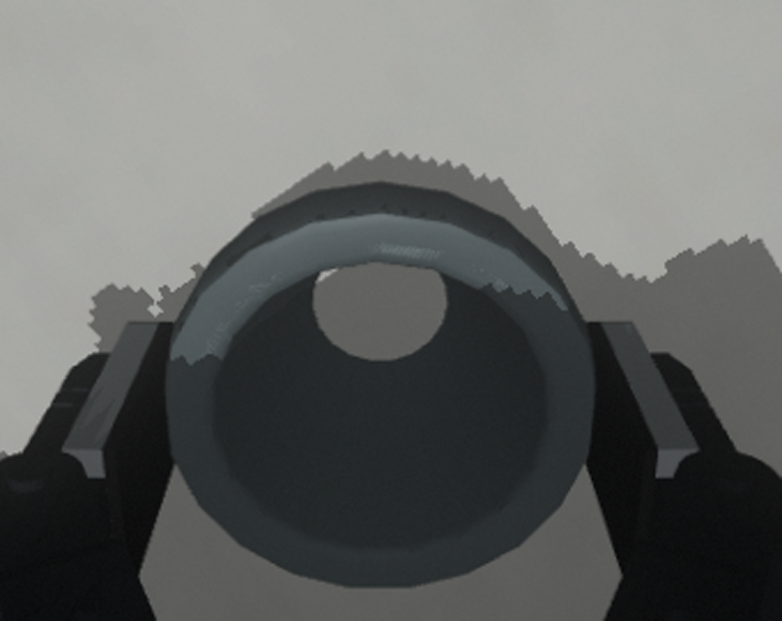

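Emit:
step_arm([
  {"jaw": 59, "tx": 0, "ty": 0, "tz": -3, "turn": 0},
  {"jaw": 59, "tx": 0, "ty": 0, "tz": -10, "turn": 0},
  {"jaw": 59, "tx": 0, "ty": 0, "tz": -22, "turn": 0},
  {"jaw": 59, "tx": 0, "ty": 0, "tz": -40, "turn": 0},
  {"jaw": 59, "tx": 0, "ty": 0, "tz": -65, "turn": 0},
  {"jaw": 59, "tx": 0, "ty": 0, "tz": -95, "turn": 0},
  {"jaw": 59, "tx": 0, "ty": 0, "tz": -130, "turn": 0},
  {"jaw": 59, "tx": 0, "ty": 0, "tz": -160, "turn": 0},
  {"jaw": 59, "tx": 0, "ty": 0, "tz": -190, "turn": 0},
  {"jaw": 59, "tx": 0, "ty": 0, "tz": -210, "turn": 0},
  {"jaw": 59, "tx": 0, "ty": 0, "tz": -221, "turn": 0},
  {"jaw": 59, "tx": 0, "ty": 0, "tz": -221, "turn": 0},
])

```text
clock: 30.97
tool_pos: [0.61, -0.1938, 0.2124]
tcp_rot: [[0.573, 0.819, 0.004], [0.819, -0.573, -0.002], [0.001, 0.004, -1.0]]
ft_force: [1.2, -0.3, -0.0]
width: 0.0635
```

Run:
```python
from h import *
s=r.state();print(s["width"],s["ft_force"]);go(.397,-.171,.21,55)
```

```text
0.063521213440789 [ 1.16591677 -0.29207899 -0.03021754]
tx -103.4 ty -187.6 tz 1.5 turn 0.0 pos [ 610.  -193.8  212.4] yaw 55.03
```

Emit:
step_arm([
  {"jaw": 59, "tx": -8, "ty": -15, "tz": 0, "turn": 0},
  {"jaw": 59, "tx": -22, "ty": -40, "tz": 0, "turn": 0},
  {"jaw": 59, "tx": -38, "ty": -69, "tz": 0, "turn": 0},
  {"jaw": 59, "tx": -54, "ty": -98, "tz": 0, "turn": 0},
  {"jaw": 59, "tx": -70, "ty": -127, "tz": 0, "turn": 0},
  {"jaw": 59, "tx": -85, "ty": -154, "tz": 0, "turn": 0},
  {"jaw": 59, "tx": -97, "ty": -176, "tz": 0, "turn": 0},
  {"jaw": 59, "tx": -103, "ty": -188, "tz": 0, "turn": 0},
  {"jaw": 59, "tx": -103, "ty": -188, "tz": 0, "turn": 0},
  {"jaw": 59, "tx": -103, "ty": -188, "tz": 0, "turn": 0},
])

```text
clock: 31.8
tool_pos: [0.3958, -0.17, 0.2091]
tcp_rot: [[0.574, 0.819, 0.0], [0.819, -0.574, -0.0], [0.0, 0.0, -1.0]]
ft_force: [0.3, 0.0, -0.3]
width: 0.0635
```

Run:
```python
from h import *
f=r.grab_frame("wrist"); cv2.imwrite("pics/w28.png",f["pixels"][:,:,::-1])
crop(f,210,40,420,220,"w28a.png",3.3)
crop(f,210,240,420,420,"w28b.png",3.3)
s=r.state();print(s["width"],s["q"].round(2),s["tool_pos"])
```

```text
0.0635206795863237 [-0.59  0.1  -0.23  1.24  0.    1.59] [ 0.39637675 -0.17018705  0.20898158]
```

View pics/w28.png

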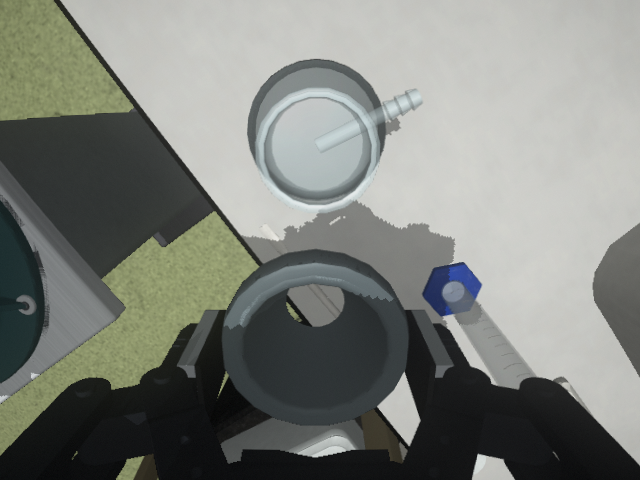

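View pics/w28a.png

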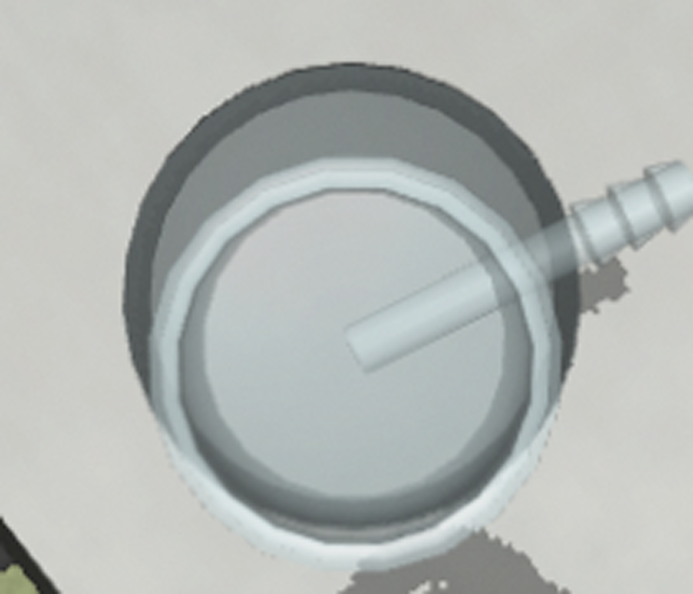

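View pics/w28b.png

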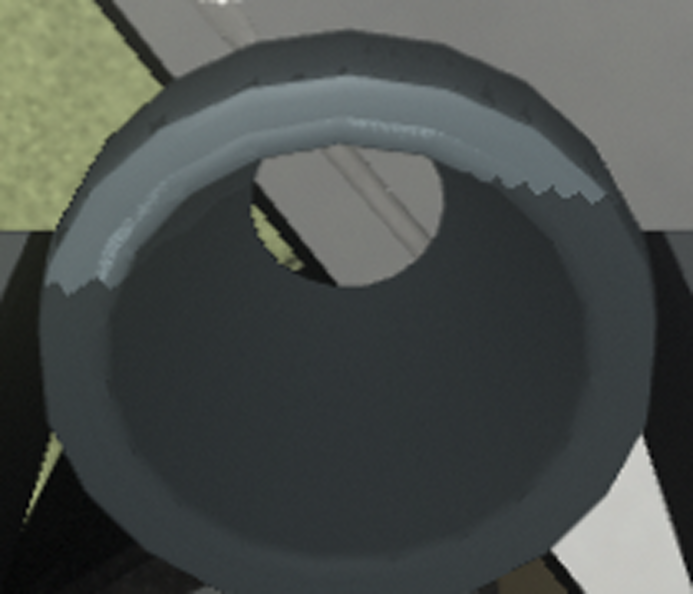

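Run:
```python
from h import *
f=r.grab_frame("wrist")
t=align(f,(317.7,150.8),.170,(316.4,129.4),(315.2,345.2),.051)
go(*t,.183,55)
```

```text
rim [ 0.4307 -0.1251] foot [ 0.4315 -0.124 ] cone in tool [  0.5   0.6 -51. ] TCP target [ 0.4303 -0.1246]
tx 56.6 ty 1.5 tz 25.9 turn 0.0 pos [ 396.7 -170.2  208.9] yaw 55.04
```

Emit:
step_arm([
  {"jaw": 59, "tx": 15, "ty": 0.5, "tz": 0, "turn": 0},
  {"jaw": 59, "tx": 36, "ty": 1, "tz": 0, "turn": 0},
  {"jaw": 59, "tx": 51, "ty": 1.6, "tz": 3, "turn": 0},
  {"jaw": 59, "tx": 56, "ty": 1.6, "tz": 12, "turn": 0},
  {"jaw": 59, "tx": 56, "ty": 1.6, "tz": 22, "turn": 0},
  {"jaw": 59, "tx": 56, "ty": 1.6, "tz": 26, "turn": 0},
  {"jaw": 59, "tx": 56, "ty": 1.6, "tz": 26, "turn": 0},
  {"jaw": 59, "tx": 56, "ty": 1.6, "tz": 26, "turn": 0},
])

```text
clock: 32.57
tool_pos: [0.4294, -0.1253, 0.183]
tcp_rot: [[0.573, 0.819, -0.001], [0.819, -0.573, 0.0], [-0.0, -0.001, -1.0]]
ft_force: [0.3, -0.5, -0.2]
width: 0.0639
```

Run:
```python
from h import *
f=r.grab_frame("wrist"); crop(f,170,150,460,440,"w29c.png",2)
c=[.4307,-.1251]
g=r.grab_frame("side"); u,v=proj(g,[*c,.170]).astype(int); crop(g,u-45,v-50,u+45,v+40,"s29.png",6.5)
for z in (.21,.194,.170): print(z,((proj(g,[*c,z])+.5-[u-45,v-50])*6.5).round(1))
go(.430,-.1252,.133,55)
```

```text
0.21 [288.3 203.5]
0.194 [292.9 256.6]
0.17 [299.6 334.7]
tx 0.4 ty 0.2 tz 50.5 turn 0.0 pos [ 429.6 -125.5  183.5] yaw 55.01
```

View pics/w29c.png

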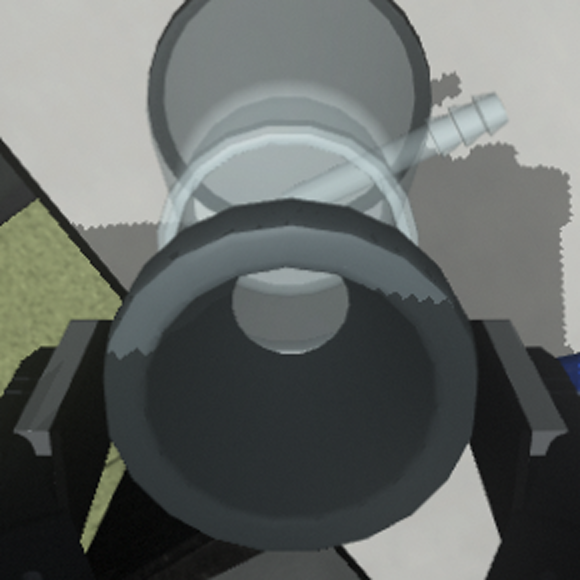

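View pics/s29.png

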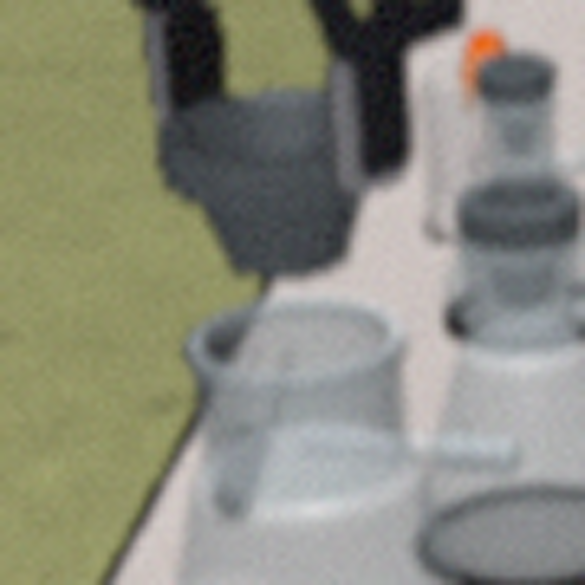

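Emit:
step_arm([
  {"jaw": 59, "tx": 0.3, "ty": 0, "tz": 8, "turn": 0},
  {"jaw": 59, "tx": 0.3, "ty": 0, "tz": 16, "turn": 0},
  {"jaw": 59, "tx": 0.3, "ty": 0, "tz": 24, "turn": 0},
  {"jaw": 59, "tx": 0.3, "ty": 0, "tz": 31, "turn": 0},
  {"jaw": 59, "tx": 0.3, "ty": 0, "tz": 37, "turn": 0},
  {"jaw": 59, "tx": 0.3, "ty": 0, "tz": 42, "turn": 0},
  {"jaw": 59, "tx": 0.3, "ty": 0, "tz": 46, "turn": 0},
  {"jaw": 59, "tx": 0.3, "ty": 0, "tz": 48.5, "turn": 0},
  {"jaw": 59, "tx": 0.3, "ty": 0, "tz": 48.5, "turn": 0},
])

```text
clock: 33.42
tool_pos: [0.4294, -0.1248, 0.1343]
tcp_rot: [[0.573, 0.82, -0.0], [0.82, -0.573, 0.0], [-0.0, -0.001, -1.0]]
ft_force: [-0.5, -0.3, -0.2]
width: 0.0638
```

Emit:
step_arm([
  {"jaw": 59, "tx": 0, "ty": 0, "tz": 1, "turn": 0},
  {"jaw": 59, "tx": 0, "ty": 0, "tz": 2.5, "turn": 0},
  {"jaw": 59, "tx": 0, "ty": 0, "tz": 2.5, "turn": 0},
])

```text
clock: 33.67
tool_pos: [0.4299, -0.1249, 0.1329]
tcp_rot: [[0.573, 0.82, 0.001], [0.82, -0.573, -0.0], [0.0, 0.001, -1.0]]
ft_force: [-1.3, 1.3, 7.9]
width: 0.0636
```

Run:
```python
from h import *
f=r.grab_frame("wrist"); crop(f,170,150,460,440,"w30c.png",2)
c=[.4307,-.1251]
g=r.grab_frame("side"); u,v=proj(g,[*c,.170]).astype(int); crop(g,u-45,v-50,u+45,v+40,"s30.png",6.5)
s=r.state();print(s["width"],s["tool_pos"],s["ft_force"])
```

```text
0.06381257284706837 [ 0.42992167 -0.12494484  0.13286304] [-1.48951019  0.84056023  9.09297588]
```

View pics/w30c.png

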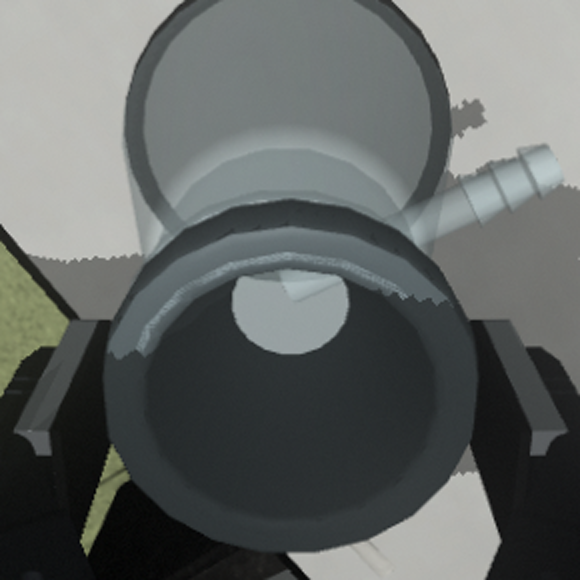

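View pics/s30.png

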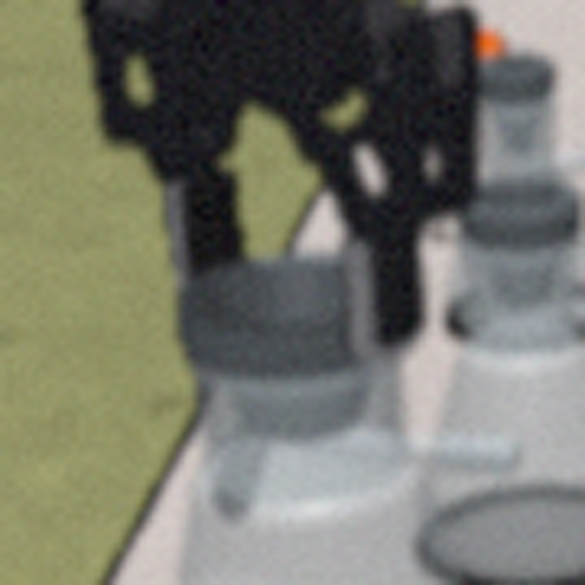

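Seated: TCP 0.1329 against an expected 0.133, with 9 N of contact. Releasing and lifting well clear.

Emit:
step_arm([
  {"jaw": 66, "tx": 0, "ty": 0, "tz": 0, "turn": 0},
  {"jaw": 73, "tx": 0, "ty": 0, "tz": 0, "turn": 0},
  {"jaw": 80, "tx": 0, "ty": 0, "tz": 0, "turn": 0},
  {"jaw": 80, "tx": 0, "ty": 0, "tz": 0, "turn": 0},
  {"jaw": 80, "tx": 0, "ty": 0, "tz": -4, "turn": 0},
  {"jaw": 80, "tx": 0, "ty": 0, "tz": -14, "turn": 0},
  {"jaw": 80, "tx": 0, "ty": 0, "tz": -30, "turn": 0},
  {"jaw": 80, "tx": 0, "ty": 0, "tz": -55, "turn": 0},
  {"jaw": 80, "tx": -15, "ty": 0, "tz": -85, "turn": 0},
  {"jaw": 80, "tx": -35, "ty": 0, "tz": -110, "turn": 0},
  {"jaw": 80, "tx": -50, "ty": 0, "tz": -120, "turn": 0},
  {"jaw": 80, "tx": -50, "ty": 0, "tz": -120, "turn": 0},
])

```text
clock: 34.77
tool_pos: [0.4009, -0.1678, 0.2547]
tcp_rot: [[0.574, 0.819, 0.003], [0.819, -0.574, -0.003], [-0.0, 0.004, -1.0]]
ft_force: [0.7, 0.4, -0.0]
width: 0.0805
```

Run:
```python
from h import *
c=[.4307,-.1251]
f=r.grab_frame("wrist"); u,v=proj(f,[*c,.170]).astype(int)
ov(f,[([*c,.184],.067)],"w31o.png",3.5,(max(u-85,0),max(v-85,0),u+85,v+75))
g=r.grab_frame("side"); crop(g,210,130,420,400,"s31.png",2.2)
t=r.grab_frame("top"); crop(t,120,140,500,330,"t31.png",2.1)
print(r.state()["ft_force"],r.state()["tool_pos"])
```

```text
[ 0.21074516  0.51440689 -0.96919229] [ 0.40094086 -0.16557209  0.25178202]
```

View pics/w31o.png

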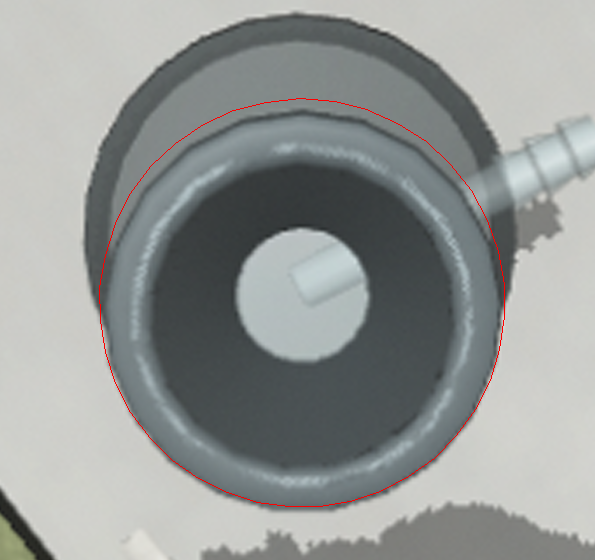

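View pics/s31.png

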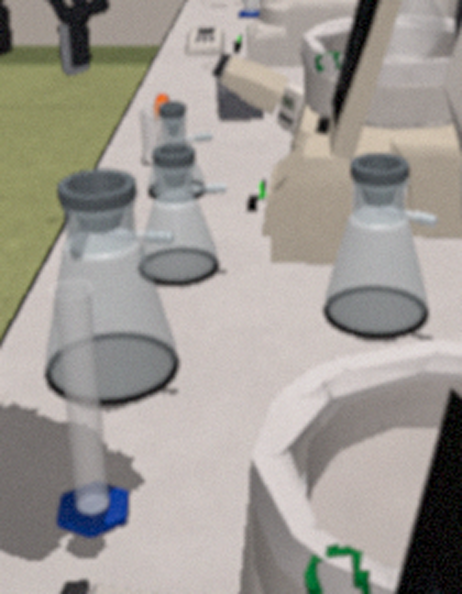

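View pics/t31.png

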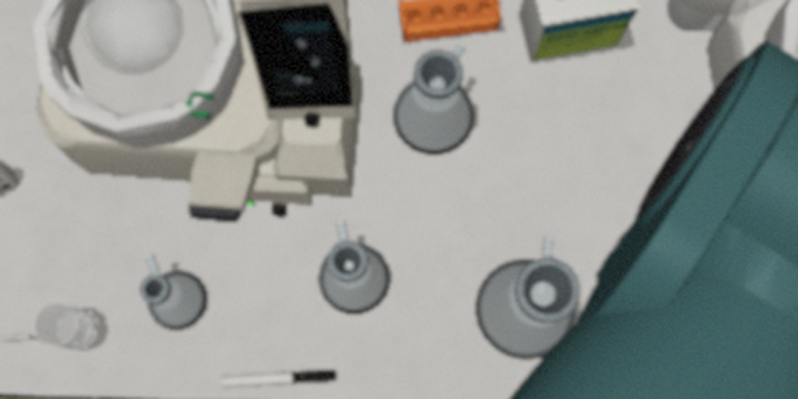

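Run:
```python
from h import *
print(r.state()["clock"]); print(r.finish_job())
```

```text
34.9167
the job is handed in; nothing more can be done
None
```

The nest is apart and all four cones are seated in their matching flasks, smallest to largest, upright with each flange on the rim. The job was handed in at 34.9 s of the 128 s allowed, with the arm lifted clear.

- **Seating:** each cone met its rim within about 1 mm of the expected height, with 9 to 14 N of contact. In the wrist and side views after release, all four flanges look level on their necks. The large and largest flanges appear 1 to 2 mm off the circle I predicted for them, which is within camera calibration.
- **Bystanders:** the last side and top pictures show the measuring cylinder and the beaker standing where they started. Neither was touched.
- **Disagreement with the description:** the real fingertips sit about 35 mm behind the reported TCP. My first close, set by the nominal figures, closed on air above the nest and moved nothing. I measured the offset in the wrist and side cameras and used it for every grasp after that.
- **Grip readings:** the jaw opening on each held cone read 1 to 4 mm under the stated flange size, and the flanges also looked slightly smaller than stated in the pictures. No grip slipped.

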